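Strip the worn disc from the sharpener

ROBOT

A 6-joint arm with a two-finger parallel gripper is mounted at the origin on the work surface. World frame = base frame: x ahead of the robot, y to its left, z up, the work surface at z = 0. Lengths are in m, angles in rad, forces in N, time in s.
With the tool pointing down it reaches from about 0.25 to 0.725 m from the base axis. Payload 4 kg.
Tool frame: the origin (TCP) lies at the very end of the fingers, on their centre line; the grasp point (between the pads) lies 19 mm behind it; x points along the fingers, z is the direction in which the jaws open and shut, and the axes are right-handed (so a half turn about x gives the same grasp; the last joint's range is limited). The gripper opens to 85 mm and grips with 20 to 120 N. Pads are 22 mm wide; open, the fingers measure 114 mm over their backs; the gripper's body (76 mm by 85 mm) begins 54 mm behind the grasp point. The pads swing forward as they close: fully open they stand 13 mm farther back than shut.
Start: joints at [-1.25, 0.241, 0.005, 1.335, 0, 1.571], TCP at [0.158, -0.474, 0.231] pointing down, gripper open.
Joint ranges: [-2.72, 2.72], [-1.05, 1.87], [-1.09, 1.28], [-1.99, 2.15], [-1.42, 1.44], [-3.14, 3.14]. Speed limits (rad/s): [2.79, 2.79, 3.14, 3.14, 3.14, 3.14].

INTERFACE

Orientations are given as a unit quaternion [x, y, z, w].
In Python, from workcell import bot gives the robot as it stands.
- The arm moves only by the tool step_arm, never from a script. Its argument "series" is a list of rows, each an object of numbers: "x", "y", "z": the shift along the world's x, y, z in cm; "twist": the turn about the world's z in degrees; "jaw": the finger opening in cm, from 0 to 8.54. In form: [{"x": .., "y": .., "z": .., "twist": .., "jaw": ..}, ...]. A call has 1 to 10 rows; each row is the pose to reach, as a shift and turn from the pose measured when the call began; what a row does not reach only later rows make up. A row lasts 1/12 s, in which the tool goes at most 41.7 mm and 7.16 degrees, less where a joint would pass 70% of its speed; a pose out of reach is approached as far as the arm can. A call with a gripper value outside its range is refused whole. The fingers move at their own pace and stop on an object; the grip force is fixed at half the most. Time passes only in rows, so rows that repeat a pose let the fingers close. It gives the time, the measured TCP pose, the force and the opening at its end, in the units of the state.
- bot.get_obs(): the state, without advancing time (a new reading comes with each control period).
- bot.camera(name): name is "scene" or "top"; returns (picture, depth): 400x640x3 uint8, red, green, blue; 400x640 float32, m along the optical axis (not along the pixel's ray), 0 where there is no reading.
- bot.camera_info(name): a dict with "camera_matrix" (3x3 intrinsics, pixels), "R" (3x3) and "t" (3): a world point X has camera coordinates R X + t. Camera axes: x right, y down, z forward; pixel columns grow to the right and rows downward; lengths in m; the calibration is good to about 2 mm. A picture is of the moment at which its call begins. camera_info takes no time and is no camera call.
- bot.job_done(): hands the job in, once; it reports no verdict.
The state is a dict: "clock": time; "joint_pos": joint angles; "joint_vel": joint speeds; "tau": joint torques, N m; "eef_pos": TCP position; "tool_rot": TCP orientation; "ft_force": force on the tool from outside, world axes, zero at the start; "ft_torque": the same for the moment, N m; "grip_width": finger opening in m.
Only numpy, scipy, OpenCV 4.12 (cv2) and the standard library are available. Lean on these libraries where they do the work, as an engineer would, in place of code of your own. Each camera call takes 0.05 s, during which the arm holds its last target.

TASK

Strip the worn abrasive disc off the disc sharpener. First clear the way: swing the jig support bar round to the machine's left until it is well clear of the disc, and lay every carving tool left on the disc flat in the plywood tool tray. Then undo the hand nut - nobody knows whether its thread is left-hand or right-hand, so try it both ways - put it in the round parts dish, and lay the disc flat in the felt-lined disc tray, leaving the other things on the bench alone.

Things in the scene. Friction and masses are not known exactly. Their poses are not given: they have to be found in the camera images.
- bar (a joint): Jig support bar: level steel bar 12 mm thick that swings stiffly (2 N at its end) about a post at the machine's back and stays where left. Rad: at 0 it lies over the nut, 29 mm above it; grows as the free end swings to the machine's left (clockwise from above) to the stop at 1.7. Starts at 0 to 0.3. Past about 1.3 it is clear of the disc and of a gripper at the nut.
- bar_grip (a point): Middle of the black upright grip peg, 16 mm diameter and 36 tall, on the free end of the support bar, 170 mm from the post's axis, about 221 mm above the bench. The bar starts 18 mm below this point; the post lies in the point's +x direction.
- bar_post (a point): Point on the axis of the support bar's post, level with the grip peg's middle. Fixed on the machine: x points to its back, y to its left.
- machine: Disc sharpener, fixed: grey housing 240 x 240, its splash tray floor 100 mm above the bench; origin on the bench under the spindle axis, x to its back. Bottom to top on the axis: disc (underside 104 mm up, face 116, boss top 134), then hand nut (134 to 162) on the threaded spindle end (20 tall, diameter 28). The disc sits over a fixed spindle 26 long, 1 mm clearance.
- nut_mid (a point): Hand nut: dark knurled steel, 49 mm diameter, 28 tall, 0.16 kg. Point on its axis, half-way up; two spanner holes on top along its x. Thread unmarked, left- or right-hand, tight: tightening it gives at most 0.2 rad of play, then stops dead; loosening it turns smoothly (0.2 N m), rises under 1 mm a radian and lifts off after about 4.7 rad (stops at 5.2 to 5.4).
- disc_boss (a point): Worn abrasive disc, 180 mm diameter, 12 thick, 0.6 kg, with a bright raised boss, 42 mm diameter and 18 tall, to lift it by. Point on the axis half-way up the boss (9 mm above the disc's face, 21 above its underside); z up. Lift it at least 60 mm straight up off the spindle.
- g1_grip (a point): Palm carving tool lying flat: pale wooden handle 53 long, 24 thick, then a straight steel blade 6 wide; 115 overall. Starts on the disc, tangent beside the nut, or is absent (None). The point is the handle's middle, half-way up, 11 mm above what it lies on; x runs along the tool towards the blade (blade ends 87 mm ahead, handle 27 mm behind), z up.
- g2_grip (a point): Palm carving tool lying flat: pale wooden handle 53 long, 24 thick, then a straight steel blade 10 wide; 115 overall. Starts on the disc, tangent beside the nut, or is absent (None). The point is the handle's middle, half-way up, 11 mm above what it lies on; x runs along the tool towards the blade (blade ends 87 mm ahead, handle 27 mm behind), z up.
- g3_grip (a point): Palm carving tool lying flat: pale wooden handle 53 long, 24 thick, then a straight steel blade 14 wide; 115 overall. Starts on the disc, tangent beside the nut, or is absent (None). The point is the handle's middle, half-way up, 11 mm above what it lies on; x runs along the tool towards the blade (blade ends 87 mm ahead, handle 27 mm behind), z up.
- tool_tray_in (a point): Tool tray: plain plywood tray on the bench, fixed, inside 150 mm (x) by 200 mm (y), 25 high outside, walls 5 thick. The point is the centre of its inner floor, 5 mm above the bench, x along the short side. It stands in front of the machine, on the left or right. The tools fit in it side by side along x.
- disc_tray_in (a point): Disc tray: shallow square dark steel tray lined with grey felt, fixed, inside 202 by 202 mm, walls 4 thick and 14 high. The point is the centre of its inner floor, 4 mm above the bench. It stands on the other side from the tool tray.
- dish_in (a point): Round shallow steel parts dish, loose, 130 mm across the rim, 18 high, inner floor about 110 across and 4 mm above the bench. The point is the centre of its inner floor. It stands to the right of the machine, farther back than the tray there.
- oil: White plastic oil bottle, 52 mm diameter and 125 mm tall, standing to the left of the machine, at the back; the origin is under its centre. Not part of the job.
- jar: Glass jar with a steel lid, 64 mm diameter and 70 mm tall, on the left beyond the tray there; origin under its centre. Not part of the job.

How it is judged:
On the way, in this order (a step that is already met when the one before it is completed fails the run):
1. the support bar is swung clear (beyond 1.2 rad) and every carving tool lies flat in the tool tray (value of joint bar above 1.2 rad and x of g1_grip in the frame of tool_tray_in between -0.07 and 0.07 m and y of g1_grip in the frame of tool_tray_in between -0.095 and 0.095 m and z of g1_grip in the frame of tool_tray_in between 0 and 0.022 m and (angle between the z axis of g1_grip and the z axis of tool_tray_in, either way round below 0.15 rad or angle between the y axis of g1_grip and the z axis of tool_tray_in, either way round below 0.15 rad) and x of g2_grip in the frame of tool_tray_in between -0.07 and 0.07 m and y of g2_grip in the frame of tool_tray_in between -0.095 and 0.095 m and z of g2_grip in the frame of tool_tray_in between 0 and 0.022 m and (angle between the z axis of g2_grip and the z axis of tool_tray_in, either way round below 0.15 rad or angle between the y axis of g2_grip and the z axis of tool_tray_in, either way round below 0.15 rad) and x of g3_grip in the frame of tool_tray_in between -0.07 and 0.07 m and y of g3_grip in the frame of tool_tray_in between -0.095 and 0.095 m and z of g3_grip in the frame of tool_tray_in between 0 and 0.022 m and (angle between the z axis of g3_grip and the z axis of tool_tray_in, either way round below 0.15 rad or angle between the y axis of g3_grip and the z axis of tool_tray_in, either way round below 0.15 rad)), for 0.2 s.
2. the hand nut is off and in the parts dish (horizontal distance between nut_mid and dish_in below 0.045 m and z of nut_mid in the frame of dish_in between 0 and 0.032 m), for 0.2 s.
3. the disc lies flat in the disc tray (horizontal distance between disc_boss and disc_tray_in below 0.025 m and z of disc_boss in the frame of disc_tray_in below 0.026 m and angle between disc_boss's own z axis and vertical below 0.05 rad), for 0.2 s.
At the end, for the whole second after the job is handed in: Support bar beyond 1.2 rad; every tool present flat (0.15 rad) on the tool tray's floor; nut on the dish's floor, within 45 mm of its centre; disc flat (0.05 rad) in the disc tray, within 25 mm of its centre; all at rest (all of step 1 and all of step 2 and all of step 3 and linear speed of each of disc, nut, g1, g2, g3 below 0.02 m/s); the robot touches nothing.
It fails at once if the oil bottle or the jar is moved by more than 30 mm (distance of any of oil, jar from where it was at the start of the episode above 0.03 m).
Of g1, g2, g3 only 1 to 3 are there at a start; the rules pass over those that are not, and their reading is None.
At some moment in a run one of dish, g1, g2, g3 may be knocked a few centimetres aside while the robot is not near it.
It also fails if it takes over 210 s, if anything falls off the work surface, if the arm or the gripper's body presses on something with over 40 N, if the wrist force passes 120 N, or if a joint passes its speed limit or range.

## Working session

There is one attempt and no reset: what is moved stays moved. The work goes in short steps, Python scripts to look and compute and a tool call to move; the robot and the scene stay as the last step left them, time stands still between calls to the robot, and variables do not carry over. Pictures are saved under pics/ and viewed, and the job is handed in when it is done.

Besides the shell and the picture viewer there is one more tool, called after ">>>" by a JSON object that holds its "method" and its "body". step_arm: Moves the arm, as the interface text tells. Its arguments: {"type":"object","properties":{"series":{"type":"array","items":{"type":"object","properties":{"x":{"type":"number"},"y":{"type":"number"},"z":{"type":"number"},"twist":{"type":"number"},"jaw":{"type":"number"}}}}},"required":["series"]}

```bash
ls; mkdir -p pics; python3 - <<'E'
from workcell import bot
import cv2,numpy as np
o=bot.get_obs()
for k,v in o.items(): print(k,np.round(v,4))
for n in ("scene","top"):
    p,d=bot.camera(n); i=bot.camera_info(n)
    cv2.imwrite(f"pics/{n}0.png",p[:,:,::-1]); np.savez(f"{n}0.npz",p=p,d=d)
    print(n,np.round(i["camera_matrix"],1).tolist(),np.round(i["R"],3).tolist(),np.round(i["t"],3), (d>0).mean())
E
```

```text
pics
clock 0.0
joint_pos [-1.25    0.2414  0.0037  1.3352 -0.      1.5708]
joint_vel [-0.0001 -0.0005 -0.0007  0.0002  0.0003  0.001 ]
tau [ 2.00000e-04 -3.72320e+01  2.52406e+01  1.69000e-02  0.00000e+00
 -0.00000e+00]
eef_pos [ 0.1575 -0.4739  0.2304]
tool_rot [ 0.4142  0.574  -0.4133  0.5728]
ft_force [-0.1967 -0.419   0.1735]
ft_torque [ 0.0774  0.081  -0.0254]
grip_width 0.0853
scene [[369.0, 0.0, 322.1], [0.0, 369.0, 200.1], [0.0, 0.0, 1.0]] [[-0.239, 0.971, 0.021], [0.678, 0.182, -0.712], [-0.695, -0.156, -0.701]] [ 0.086 -0.232  1.334] 0.99586328125
top [[475.8, 0.0, 316.7], [0.0, 475.8, 195.8], [0.0, 0.0, 1.0]] [[-0.013, -1.0, -0.018], [-0.982, 0.016, -0.19], [0.19, 0.015, -0.982]] [0.047 0.524 1.315] 0.99584375
```

View pics/scene0.png

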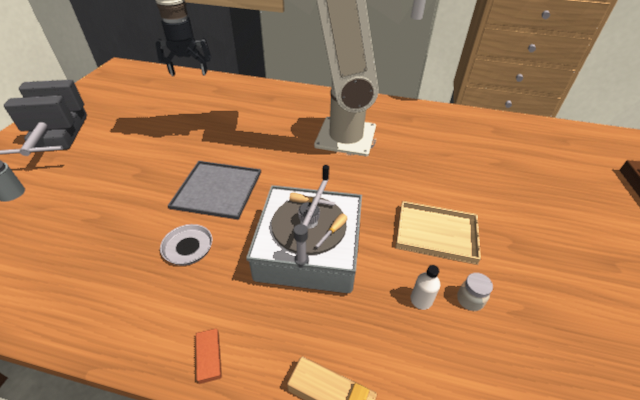

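View pics/top0.png

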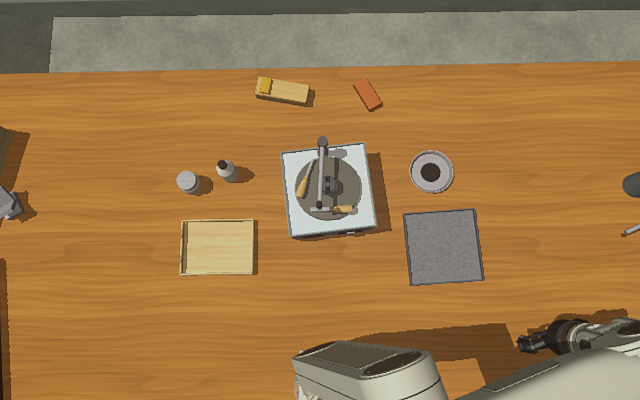

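The top view shows the machine at about (329,190), the bar post at (322,142), and its grip peg at (319,205). Two tools lie on the disc, with handles near (302,188) and (343,209). The tool tray is on the left at (218,247), the disc tray at (443,247), and the dish at (431,172). I'll zoom in and measure.

```bash
cat > h.py <<'E'
from workcell import bot
import cv2,numpy as np
def grab(n,name=None):
    p,d=bot.camera(n)
    if name: cv2.imwrite(f"pics/{name}.png",p[:,:,::-1])
    return p,d
def world(n,d):
    i=bot.camera_info(n);K=np.array(i["camera_matrix"]);R=np.array(i["R"]);t=np.array(i["t"])
    v,u=np.mgrid[:400,:640]
    c=np.stack([(u-K[0,2])/K[0,0]*d,(v-K[1,2])/K[1,1]*d,d],-1)
    return (c-t)@R
def proj(n,X):
    i=bot.camera_info(n);c=np.array(i["R"])@np.array(X)+np.array(i["t"]);q=np.array(i["camera_matrix"])@c
    return q[:2]/q[2]
def ray(n,u,v,z):
    i=bot.camera_info(n);K=np.array(i["camera_matrix"]);R=np.array(i["R"]);t=np.array(i["t"])
    o=-R.T@t;r=R.T@np.linalg.inv(K)@[u,v,1];return o+r*(z-o[2])/r[2]
def crop(p,u0,u1,v0,v1,s,name):
    cv2.imwrite(f"pics/{name}.png",cv2.resize(p[v0:v1,u0:u1,::-1],None,fx=s,fy=s,interpolation=cv2.INTER_CUBIC))
E
python3 - <<'E'
from h import *
for n,b in (("top",(265,395,125,245)),("scene",(235,375,155,285))):
    f=np.load(n+"0.npz");p,d=f["p"],f["d"]; crop(p,*b,5 if n=="top" else 4,n+"0z")
    W=world(n,d); Z=W[...,2]
    print(n)
    hs=cv2.cvtColor(p,cv2.COLOR_RGB2HSV)
    # housing/bench check
    for nm,zr,xr,yr in (("peg",(.215,.25),(.2,.9),(-.4,.4)),("bar",(.19,.212),(.2,.9),(-.4,.4)),("nut",(.15,.168),(.2,.9),(-.4,.4)),("disc",(.112,.119),(.2,.9),(-.4,.4)),("tools",(.121,.145),(.2,.9),(-.4,.4))):
        m=(Z>zr[0])&(Z<zr[1])&(W[...,0]>xr[0])&(W[...,0]<xr[1])&(abs(W[...,1])<.4)
        c,l,s,ce=cv2.connectedComponentsWithStats(m.astype(np.uint8))
        for k in range(1,c):
            if s[k,4]>8: q=W[l==k]; print(nm,s[k].tolist(),np.round(np.median(q,0),3),np.round(q.min(0),3),np.round(q.max(0),3), np.median(hs[l==k],0))
E
```

```text
top
peg [316, 200, 6, 8, 39] [0.468 0.031 0.237] [0.463 0.026 0.219] [0.478 0.039 0.241] [14. 33. 61.]
bar [317, 136, 11, 65, 344] [0.581 0.026 0.202] [0.484 0.008 0.192] [0.653 0.036 0.212] [ 13.   12.  145.5]
nut [322, 175, 15, 19, 215] [0.534 0.007 0.16 ] [ 0.511 -0.014  0.151] [0.56  0.024 0.168] [15. 18. 90.]
disc [322, 156, 38, 52, 1064] [ 0.546 -0.029  0.115] [ 0.479 -0.078  0.112] [0.624 0.024 0.119] [ 19.  46. 116.]
disc [296, 158, 51, 62, 709] [0.506 0.048 0.115] [ 0.447 -0.04   0.112] [0.618 0.095 0.119] [ 19.  46. 119.]
disc [295, 161, 15, 32, 114] [0.57  0.084 0.115] [0.523 0.058 0.112] [0.61  0.098 0.119] [ 19.   45.5 118. ]
tools [295, 159, 19, 39, 201] [0.537 0.075 0.133] [0.506 0.047 0.122] [0.612 0.097 0.142] [ 18. 119. 179.]
tools [217, 160, 9, 8, 57] [0.604 0.301 0.124] [0.595 0.289 0.121] [0.616 0.313 0.129] [12. 70. 67.]
tools [310, 204, 42, 9, 230] [ 0.473 -0.018  0.132] [ 0.463 -0.053  0.121] [0.487 0.057 0.142] [ 18.  118.  170.5]
scene
peg [323, 165, 7, 12, 74] [0.477 0.032 0.232] [0.466 0.024 0.215] [0.481 0.039 0.239] [120.  22.  24.]
bar [294, 178, 35, 63
[... 990 characters left out ...]
-0.055  0.121] [0.489 0.003 0.141] [ 16.  121.  205.5]
tools [319, 200, 17, 6, 65] [0.477 0.037 0.13 ] [0.469 0.018 0.125] [0.482 0.057 0.132] [ 11.  14. 184.]
tools [316, 214, 32, 35, 259] [0.546 0.075 0.132] [0.508 0.046 0.121] [0.617 0.096 0.14 ] [ 18. 108. 215.]
tools [299, 216, 5, 8, 15] [ 0.555 -0.005  0.14 ] [ 0.548 -0.011  0.122] [0.561 0.001 0.144] [170.  11.  87.]
tools [308, 216, 12, 11, 54] [0.553 0.023 0.134] [0.537 0.012 0.121] [0.559 0.033 0.145] [  6.    9.  120.5]
tools [297, 250, 10, 11, 66] [0.649 0.024 0.133] [0.638 0.012 0.121] [0.653 0.031 0.145] [173.   13.  117.5]
tools [428, 265, 12, 11, 93] [0.608 0.299 0.124] [0.594 0.288 0.121] [0.62  0.312 0.127] [130.  15.  37.]
```

```bash
python3 - <<'E'
from h import *
f=np.load("top0.npz");p,d=f["p"],f["d"];W=world("top",d)
for nm,(u,v) in dict(tooltray=(218,247),disctray=(443,247),dish=(431,172),dishfl=(445,172),oil=(225,167),jar=(187,182)).items(): print(nm,np.round(W[v,u],3))
Z=W[...,2]
for nm,b in dict(tt=(165,270,205,290),dt=(390,500,200,295),dish=(400,465,145,200)).items():
    u0,u1,v0,v1=b; w=W[v0:v1,u0:u1]
    m=(w[...,2]>(.019 if nm=="tt" else .009))&(w[...,2]<.03)
    q=w[m]; print(nm,len(q),np.round(q.min(0),3),np.round(q.max(0),3)); 
    r=cv2.minAreaRect(q[:,:2].astype(np.float32)); print(r)
    print(cv2.minEnclosingCircle(q[:,:2].astype(np.float32)))
E
```

```text
tooltray [0.386 0.33  0.004]
disctray [ 0.376 -0.323  0.005]
dish [ 0.6   -0.302  0.005]
dishfl [ 0.598 -0.343  0.007]
oil [0.599 0.293 0.11 ]
jar [0.567 0.41  0.068]
tt 453 [0.307 0.226 0.019] [0.468 0.437 0.03 ]
((0.3874877095222473, 0.33171921968460083), (0.1603994220495224, 0.2109445482492447), 0.02852356806397438)
((0.38793283700942993, 0.3319563865661621), 0.13005976378917694)
dt 582 [ 0.269 -0.431  0.009] [ 0.488 -0.21   0.022]
((0.3792657256126404, -0.3208341598510742), (0.21019312739372253, 0.21193969249725342), 3.1969614028930664)
((0.3779086470603943, -0.32088640332221985), 0.14713320136070251)
dish 249 [ 0.539 -0.362  0.009] [ 0.665 -0.237  0.022]
((0.6016849875450134, -0.29950088262557983), (0.12531337141990662, 0.12599800527095795), 88.74910736083984)
((0.6018079519271851, -0.3000371754169464), 0.06529651582241058)
```

View pics/top0z.png

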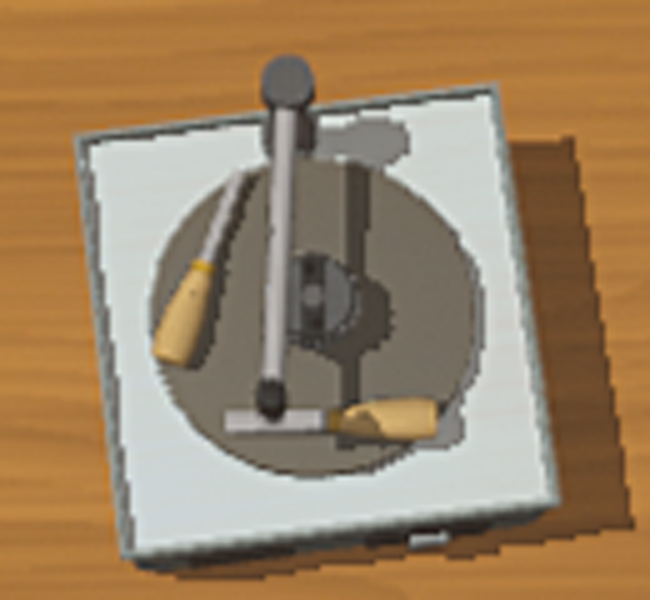

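View pics/scene0z.png

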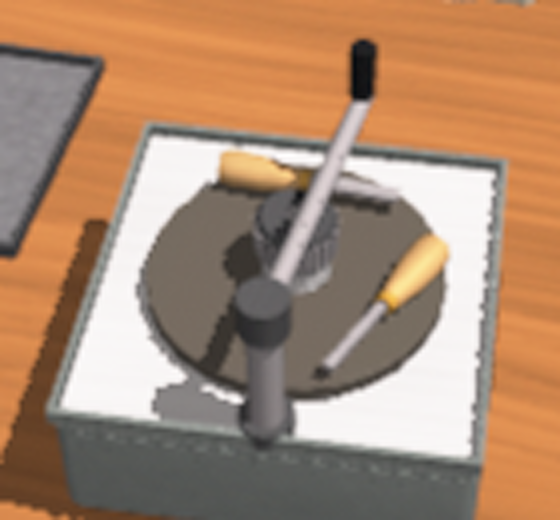

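>>> {"method": "step_arm", "body": {"series": [{"z": 8, "twist": 7}, {"x": 31.3, "y": 50.6, "z": 8, "twist": 162}, {"x": 31.3, "y": 50.6, "z": 8, "twist": 162}, {"x": 31.3, "y": 50.6, "z": 8, "twist": 162}, {"x": 31.3, "y": 50.6, "z": 8, "twist": 162}, {"x": 31.3, "y": 50.6, "z": 8, "twist": 162}, {"x": 31.3, "y": 50.6, "z": 8, "twist": 162}, {"x": 31.3, "y": 50.6, "z": 8, "twist": 162}, {"x": 31.3, "y": 50.6, "z": 8, "twist": 162}, {"x": 31.3, "y": 50.6, "z": 8, "twist": 162}]}}

```text
$.series[0]: bad value
```

```bash
cat >> h.py <<'E'
from scipy.spatial.transform import Rotation as Ro
def st():
    o=bot.get_obs();R=Ro.from_quat(o["tool_rot"]).as_matrix()
    print("t",round(o["clock"],2),"pos",np.round(np.array(o["eef_pos"])*100,2),"jawdeg",round(np.degrees(np.arctan2(R[1,2],R[0,2])),1),"down",np.round(R[:,0],3),"F",np.round(o["ft_force"],1),"T",np.round(o["ft_torque"],2),"w",round(o["grip_width"]*100,2),"q",np.round(o["joint_pos"],2))
    return o
def to(x,y,jaw=None,z=None):
    o=bot.get_obs();R=Ro.from_quat(o["tool_rot"]).as_matrix();e=np.array(o["eef_pos"])*100
    a=np.degrees(np.arctan2(R[1,2],R[0,2]))
    print("dx",round(x-e[0],2),"dy",round(y-e[1],2),"dz",None if z is None else round(z-e[2],2),"tw",None if jaw is None else round((jaw-a+180)%360-180,1))
E
python3 -c "
from h import *
st();to(47.1,3.2,87,30)"
```

```text
t 0.1 pos [ 15.75 -47.4   23.05] jawdeg -71.6 down [-0.001  0.002 -1.   ] F [ 0.3  0.2 -0.3] T [-0.04 -0.05  0.  ] w 8.55 q [-1.25  0.24  0.    1.34  0.    1.57]
dx 31.35 dy 50.6 dz 6.95 tw 158.6
```

>>> {"method": "step_arm", "body": {"series": [{"x": 0, "y": 0, "z": 8, "twist": 7, "jaw": 8.5}, {"x": 31.3, "y": 50.6, "z": 8, "twist": 159, "jaw": 8.5}, {"x": 31.3, "y": 50.6, "z": 8, "twist": 159, "jaw": 8.5}, {"x": 31.3, "y": 50.6, "z": 8, "twist": 159, "jaw": 8.5}, {"x": 31.3, "y": 50.6, "z": 8, "twist": 159, "jaw": 8.5}, {"x": 31.3, "y": 50.6, "z": 8, "twist": 159, "jaw": 8.5}, {"x": 31.3, "y": 50.6, "z": 8, "twist": 159, "jaw": 8.5}, {"x": 31.3, "y": 50.6, "z": 8, "twist": 159, "jaw": 8.5}, {"x": 31.3, "y": 50.6, "z": 8, "twist": 159, "jaw": 8.5}, {"x": 31.3, "y": 50.6, "z": 8, "twist": 159, "jaw": 8.5}]}}

```text
clock: 0.93
eef_pos: [0.3546, -0.1539, 0.2966]
tool_rot: [-0.001, 0.708, 0.001, 0.706]
ft_force: [1.2, -0.8, 0.4]
grip_width: 0.0846
```

```bash
python3 -c "
from h import *
st();to(47.1,3.2,87,30)"
```

```text
t 0.93 pos [ 35.46 -15.39  29.66] jawdeg 0.2 down [-0.002 -0.    -1.   ] F [ 1.2 -0.8  0.4] T [-0.01 -0.04  0.04] w 8.46 q [-0.41 -0.01 -0.11  1.47 -0.    1.16]
dx 11.64 dy 18.59 dz 0.34 tw 86.8
```

>>> {"method": "step_arm", "body": {"series": [{"x": 11.6, "y": 18.6, "z": 1, "twist": 87, "jaw": 5}, {"x": 11.6, "y": 18.6, "z": 1, "twist": 87, "jaw": 5}, {"x": 11.6, "y": 18.6, "z": 1, "twist": 87, "jaw": 5}, {"x": 11.6, "y": 18.6, "z": 1, "twist": 87, "jaw": 5}, {"x": 11.6, "y": 18.6, "z": 1, "twist": 87, "jaw": 5}, {"x": 11.6, "y": 18.6, "z": 1, "twist": 87, "jaw": 5}, {"x": 11.6, "y": 18.6, "z": 1, "twist": 87, "jaw": 5}, {"x": 11.6, "y": 18.6, "z": 1, "twist": 87, "jaw": 5}, {"x": 11.6, "y": 18.6, "z": 1, "twist": 87, "jaw": 5}, {"x": 11.6, "y": 18.6, "z": 1, "twist": 87, "jaw": 5}]}}

```text
clock: 1.77
eef_pos: [0.4704, 0.0325, 0.3059]
tool_rot: [-0.415, 0.574, 0.415, 0.572]
ft_force: [0.0, 0.3, -1.0]
grip_width: 0.05
```

>>> {"method": "step_arm", "body": {"series": [{"x": 0, "y": 0, "z": 0, "twist": 14, "jaw": 5}, {"x": 0, "y": 0, "z": 0, "twist": 14, "jaw": 5}, {"x": 0, "y": 0, "z": 0, "twist": 14, "jaw": 5}]}}

```text
clock: 2.02
eef_pos: [0.4701, 0.0325, 0.3054]
tool_rot: [-0.482, 0.519, 0.482, 0.516]
ft_force: [0.1, 0.5, 0.1]
grip_width: 0.05
```

```bash
python3 -c "
from h import *
st();to(47.1,3.2,87,20.9)"
```

```text
t 2.02 pos [47.01  3.25 30.54] jawdeg 86.0 down [-0.003 -0.003 -1.   ] F [0.1 0.5 0.1] T [0.01 0.   0.06] w 5.0 q [ 0.07  0.17  0.1   1.51 -0.    0.14]
dx 0.09 dy -0.05 dz -9.64 tw 1.0
```

Descend over the peg, and close to a loose cage.

>>> {"method": "step_arm", "body": {"series": [{"x": 0.1, "y": 0, "z": -4, "twist": 1, "jaw": 5}, {"x": 0.1, "y": 0, "z": -7, "twist": 1, "jaw": 5}, {"x": 0.1, "y": 0, "z": -9.4, "twist": 1, "jaw": 5}, {"x": 0.1, "y": 0, "z": -9.4, "twist": 1, "jaw": 2.2}, {"x": 0.1, "y": 0, "z": -9.4, "twist": 1, "jaw": 2.2}, {"x": 0.1, "y": 0, "z": -9.4, "twist": 1, "jaw": 2.2}, {"x": 0.1, "y": 0, "z": -9.4, "twist": 1, "jaw": 2.2}]}}

```text
clock: 2.6
eef_pos: [0.4725, 0.0326, 0.2134]
tool_rot: [-0.487, 0.514, 0.486, 0.513]
ft_force: [1.0, 0.4, -1.1]
grip_width: 0.0217
```

```bash
python3 - <<'E'
from h import *
o=st()
e=np.array(o["eef_pos"])*100
post=np.array([64.13,2.2])
for f in range(177,98,-7):
    P=post+17*np.array([np.cos(np.radians(f)),np.sin(np.radians(f))]); print(f-177,np.round(P-e[:2],1))
p,d=grab("scene"); crop(p,235,375,125,255,4,"cage")
E
```

```text
t 2.6 pos [47.25  3.26 21.34] jawdeg 86.9 down [ 0.001 -0.002 -1.   ] F [ 1.   0.4 -1.1] T [ 0.03 -0.04 -0.01] w 2.17 q [ 0.07  0.2  -0.1   1.27 -0.    0.12]
0 [-0.1 -0.2]
-7 [0.1 1.9]
-14 [0.6 3.9]
-21 [1.3 5.9]
-28 [2.3 7.7]
-35 [3.5 9.4]
-42 [ 4.9 11. ]
-49 [ 6.4 12.3]
-56 [ 8.1 13.5]
-63 [10.  14.5]
-70 [11.9 15.2]
-77 [13.9 15.7]
```

View pics/cage.png

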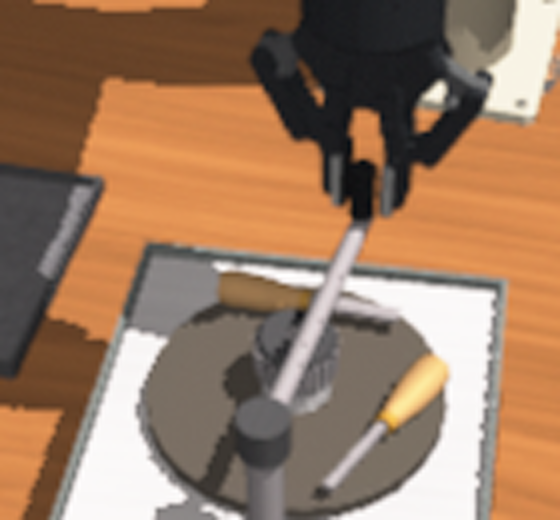

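The peg is between the fingers, at zoomed (363,190). Swing along the arc.

>>> {"method": "step_arm", "body": {"series": [{"x": 0.1, "y": 1.9, "z": -0.3, "twist": -6, "jaw": 2.2}, {"x": 0.6, "y": 3.9, "z": -0.3, "twist": -13, "jaw": 2.2}, {"x": 1.3, "y": 5.9, "z": -0.3, "twist": -20, "jaw": 2.2}, {"x": 2.3, "y": 7.7, "z": -0.3, "twist": -27, "jaw": 2.2}, {"x": 3.5, "y": 9.4, "z": -0.3, "twist": -34, "jaw": 2.2}, {"x": 4.9, "y": 11.0, "z": -0.3, "twist": -41, "jaw": 2.2}, {"x": 6.4, "y": 12.4, "z": -0.3, "twist": -48, "jaw": 2.2}, {"x": 8.1, "y": 13.6, "z": -0.3, "twist": -55, "jaw": 2.2}, {"x": 10, "y": 14.6, "z": -0.3, "twist": -62, "jaw": 2.2}, {"x": 11.9, "y": 15.3, "z": -0.3, "twist": -69, "jaw": 2.2}]}}

```text
clock: 3.48
eef_pos: [0.5923, 0.1862, 0.2118]
tool_rot: [-0.109, 0.699, 0.107, 0.698]
ft_force: [-1.7, -1.8, 0.7]
grip_width: 0.0219
```

>>> {"method": "step_arm", "body": {"series": [{"x": 2.0, "y": 0.5, "z": 0, "twist": -7, "jaw": 2.2}, {"x": 3.2, "y": 0.8, "z": 0, "twist": -10, "jaw": 2.2}, {"x": 3.2, "y": 0.8, "z": 0, "twist": -10, "jaw": 2.2}]}}

```text
clock: 3.73
eef_pos: [0.6266, 0.1948, 0.2121]
tool_rot: [-0.047, 0.705, 0.046, 0.706]
ft_force: [-0.1, -0.6, 0.8]
grip_width: 0.0219
```

```bash
python3 - <<'E'
from h import *
st()
p,d=grab("scene"); crop(p,235,435,125,275,4,"swung")
E
```

```text
t 3.73 pos [62.66 19.48 21.21] jawdeg 7.5 down [ 0.001 -0.002 -1.   ] F [-0.1 -0.6  0.8] T [-0.03  0.    0.01] w 2.19 q [ 0.3   0.57  0.45  1.45 -0.    1.74]
```

View pics/swung.png

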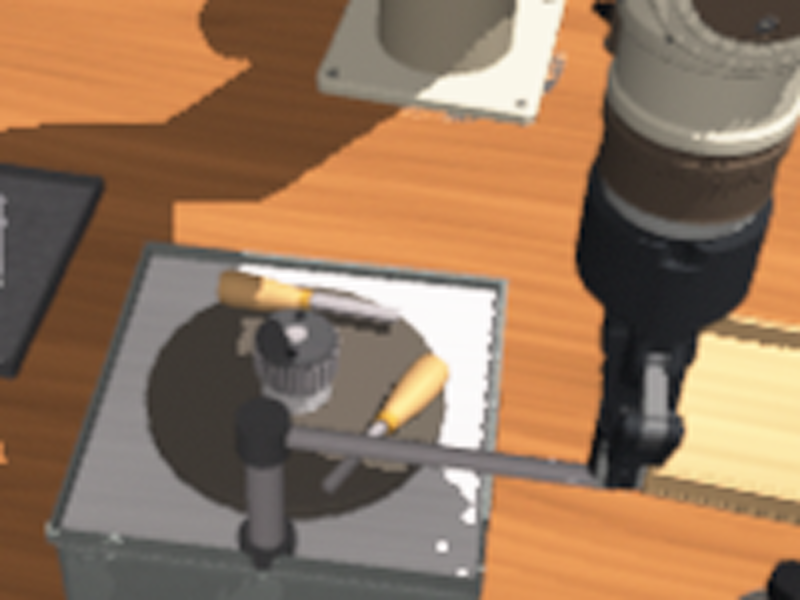

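>>> {"method": "step_arm", "body": {"series": [{"x": 0, "y": 0, "z": 0, "twist": 0, "jaw": 5}, {"x": 0, "y": 0, "z": 0, "twist": 0, "jaw": 5}, {"x": 0, "y": 0, "z": 4, "twist": 0, "jaw": 5}, {"x": 0, "y": 0, "z": 9, "twist": 0, "jaw": 8}, {"x": -10, "y": 8, "z": 10, "twist": 0, "jaw": 8}, {"x": -20, "y": 16, "z": 10, "twist": 0, "jaw": 8}, {"x": -20, "y": 16, "z": 10, "twist": 0, "jaw": 8}, {"x": -20, "y": 16, "z": 10, "twist": 0, "jaw": 8}, {"x": -20, "y": 16, "z": 10, "twist": 0, "jaw": 8}, {"x": -20, "y": 16, "z": 10, "twist": 0, "jaw": 8}]}}

```text
clock: 4.62
eef_pos: [0.4285, 0.3506, 0.3129]
tool_rot: [-0.048, 0.705, 0.047, 0.706]
ft_force: [0.5, 0.8, 0.5]
grip_width: 0.0801
```

```bash
cat > meas.py <<'E'
from h import *
def tools(p,d,n="top",box=None):
    W=world(n,d);Z=W[...,2];hs=cv2.cvtColor(p,cv2.COLOR_RGB2HSV)
    return W,hs
E
python3 - <<'E'
from h import *
st()
p,d=grab("top"); crop(p,265,395,125,245,5,"t1"); W=world("top",d);Z=W[...,2]; hs=cv2.cvtColor(p,cv2.COLOR_RGB2HSV)
np.savez("top1.npz",p=p,d=d)
m=((Z>.122)&(Z<.145)&(np.abs(W[...,1])<.16)&(W[...,0]>.4)).astype(np.uint8)
c,l,s,ce=cv2.connectedComponentsWithStats(m)
for k in range(1,c):
    if s[k,4]<30: continue
    sel=l==k; q=W[sel]; h=hs[sel]
    hd=q[(h[:,1]>80)]; bl=q[(h[:,1]<60)]
    if len(hd)<30: continue
    print(s[k].tolist(),"handle",np.round(hd.mean(0),3),cv2.minAreaRect((hd[:,:2]*1000).astype(np.float32)),"blade",len(bl), np.round(bl.mean(0),3) if len(bl) else "", "zmax",q[:,2].max())
m=((Z>.155)&(Z<.168)&(np.abs(W[...,1])<.06)&(W[...,0]>.48)&(W[...,0]<.6)).astype(np.uint8)
q=W[m>0]; print("nut",cv2.minEnclosingCircle((q[:,:2]*1000).astype(np.float32)),np.round(q.mean(0),4))
m=((Z>.190)&(Z<.212)&(W[...,0]>.55)&(W[...,0]<.7)&(W[...,1]>.04)&(W[...,1]<.19)); q=W[m]; print("bar",np.polyfit(q[:,1],q[:,0],1),len(q))
p,d=grab("scene"); np.savez("scene1.npz",p=p,d=d); crop(p,235,435,125,275,4,"s1")
W=world("scene",d);Z=W[...,2]
m=((Z>.158)&(Z<.168)&(np.abs(W[...,1])<.06)&(W[...,0]>.48)&(W[...,0]<.6)).astype(np.uint8)
q=W[m>0]; print("nut",cv2.minEnclosingCircle((q[:,:2]*1000).astype(np.float32)),np.round(q.mean(0),4))
m=((Z>.112)&(Z<.119)&(np.abs(W[...,1]-.01)<.11)&(abs(W[...,0]-.537)<.11)).astype(np.uint8);q=W[m>0]
print("disc",cv2.minEnclosingCircle((q[:,:2]*1000).astype(np.float32)))
E
```

```text
t 4.62 pos [42.85 35.06 31.29] jawdeg 7.7 down [ 0.001 -0.001 -1.   ] F [0.5 0.8 0.5] T [ 0.06 -0.06 -0.01] w 8.01 q [ 0.69  0.33  0.34  1.58 -0.    2.12]
[295, 159, 19, 39, 199] handle [0.531 0.079 0.135] ((534.5828857421875, 79.75536346435547), (23.066904067993164, 56.91080856323242), 73.80953979492188) blade 47 [0.585 0.06  0.13 ] zmax 0.1423071592814104
[310, 203, 42, 10, 244] handle [ 0.473 -0.03   0.134] ((474.5752258300781, -26.515653610229492), (53.547767639160156, 22.12700653076172), 88.61369323730469) blade 83 [0.474 0.03  0.13 ] zmax 0.14220446315000554
nut ((535.1004028320312, 9.884259223937988), 24.55178451538086) [0.5349 0.0099 0.1604]
bar [-0.09234531  0.64114106] 260
nut ((538.7449340820312, 9.590767860412598), 23.161680221557617) [0.5395 0.0098 0.1609]
disc ((547.8701171875, 14.59640121459961), 100.81851196289062)
```

View pics/t1.png

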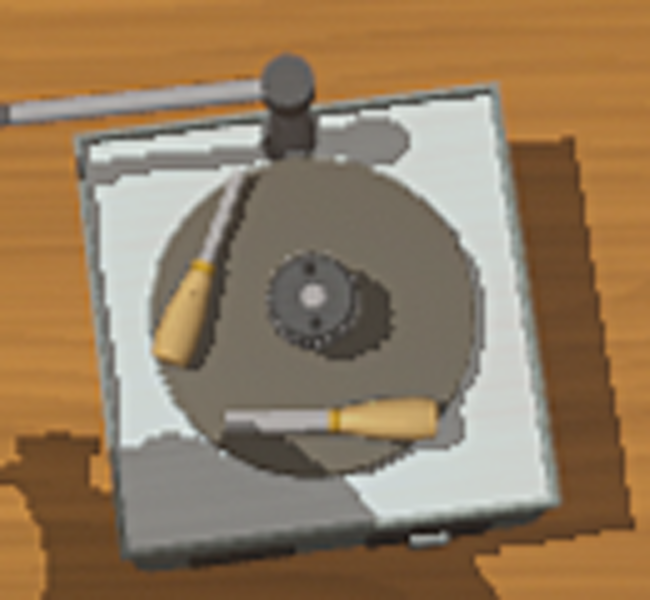

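The bar is clear, with the post at zoomed (290,80). Exactly two tools are on the disc. Tool A's handle is at zoomed (185,315) and tool B's at (385,418). Next is tool A.

```bash
python3 -c "
from h import *
to(53.4,7.9,72.5,20)"
```

```text
dx 10.83 dy -27.45 dz -11.38 tw 64.3
```

>>> {"method": "step_arm", "body": {"series": [{"x": 10.8, "y": -27.4, "z": 0, "twist": 64, "jaw": 4}, {"x": 10.8, "y": -27.4, "z": 0, "twist": 64, "jaw": 4}, {"x": 10.8, "y": -27.4, "z": 0, "twist": 64, "jaw": 4}, {"x": 10.8, "y": -27.4, "z": 0, "twist": 64, "jaw": 4}, {"x": 10.8, "y": -27.4, "z": 0, "twist": 64, "jaw": 4}, {"x": 10.8, "y": -27.4, "z": 0, "twist": 64, "jaw": 4}, {"x": 10.8, "y": -27.4, "z": 0, "twist": 64, "jaw": 4}, {"x": 10.8, "y": -27.4, "z": -4, "twist": 64, "jaw": 4}, {"x": 10.8, "y": -27.4, "z": -8, "twist": 64, "jaw": 4}, {"x": 10.8, "y": -27.4, "z": -12, "twist": 64, "jaw": 4}]}}

```text
clock: 5.55
eef_pos: [0.5349, 0.0767, 0.1957]
tool_rot: [-0.417, 0.57, 0.417, 0.573]
ft_force: [0.5, 0.7, 1.4]
grip_width: 0.04
```

```bash
python3 -c "
from h import *
st();to(53.4,7.9,72.5,11.9)
p,d=grab('scene');crop(p,235,435,125,275,4,'a1');p,d=grab('top');crop(p,265,395,125,245,5,'a1t')"
```

```text
t 5.55 pos [53.49  7.67 19.57] jawdeg 72.3 down [ 0.004  0.002 -1.   ] F [0.5 0.7 1.4] T [ 0.03 -0.03 -0.01] w 4.0 q [0.14 0.33 0.04 1.27 0.   0.45]
dx -0.09 dy 0.23 dz -7.67 tw 0.2
```

View pics/a1.png

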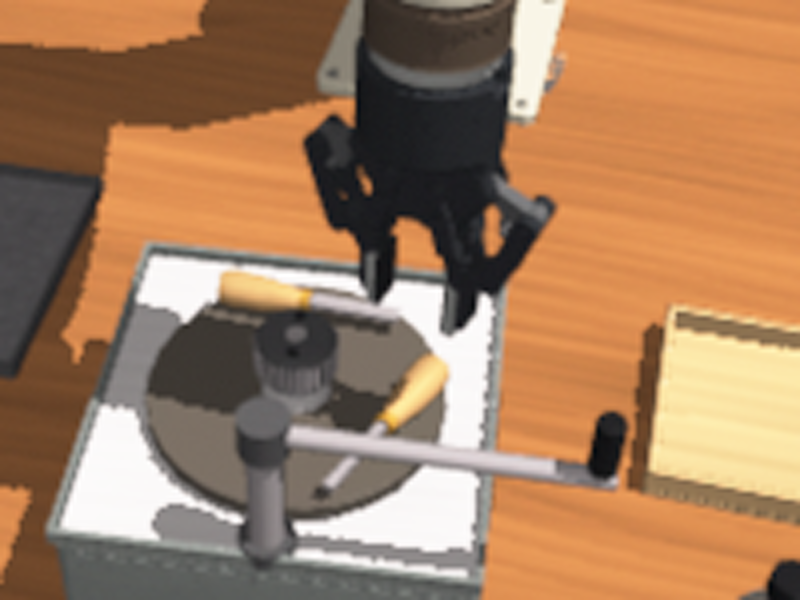

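>>> {"method": "step_arm", "body": {"series": [{"x": -0.1, "y": 0.2, "z": -3, "twist": 0, "jaw": 4}, {"x": -0.1, "y": 0.2, "z": -5.5, "twist": 0, "jaw": 4}, {"x": -0.1, "y": 0.2, "z": -7.6, "twist": 0, "jaw": 4}, {"x": -0.1, "y": 0.2, "z": -7.6, "twist": 0, "jaw": 4}, {"x": -0.1, "y": 0.2, "z": -7.6, "twist": 0, "jaw": 4}]}}

```text
clock: 6.07
eef_pos: [0.5274, 0.0795, 0.115]
tool_rot: [-0.413, 0.576, 0.418, 0.568]
ft_force: [-0.6, -0.5, 0.6]
grip_width: 0.0401
```

```bash
python3 -c "
from h import *
st()
p,d=grab('scene');crop(p,235,435,125,275,4,'a2');p,d=grab('top');crop(p,265,395,125,245,5,'a2t')"
```

```text
t 6.07 pos [52.74  7.95 11.5 ] jawdeg 72.0 down [-0.014 -0.001 -1.   ] F [-0.6 -0.5  0.6] T [-0.03 -0.03  0.02] w 4.01 q [ 0.15  0.39 -0.09  1.1   0.    0.46]
```

View pics/a2.png

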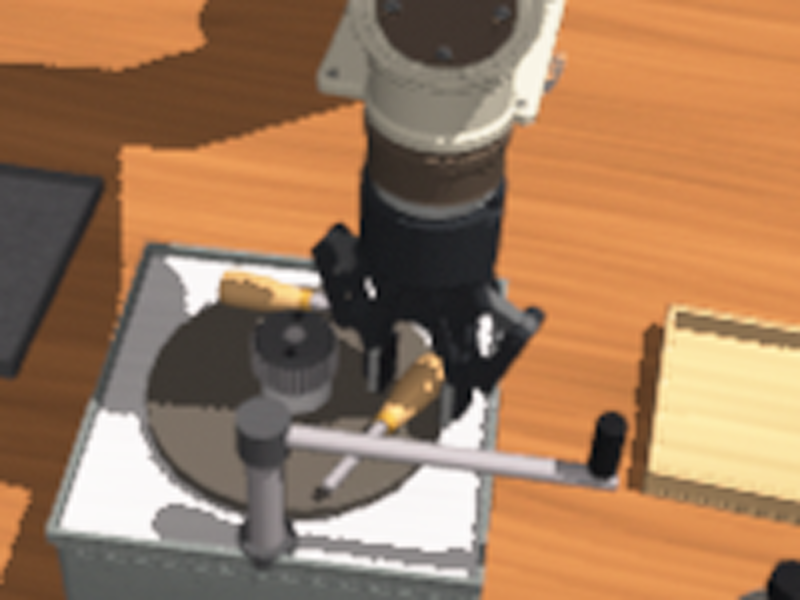

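Fingers straddle the handle, at zoomed (415,385). I'll recentre slightly and close.

>>> {"method": "step_arm", "body": {"series": [{"x": 0.5, "y": -0.1, "z": 0.4, "twist": 0, "jaw": 4}, {"x": 0.5, "y": -0.1, "z": 0.4, "twist": 0, "jaw": 2}, {"x": 0.5, "y": -0.1, "z": 0.4, "twist": 0, "jaw": 1}, {"x": 0.5, "y": -0.1, "z": 0.4, "twist": 0, "jaw": 1}, {"x": 0.5, "y": -0.1, "z": 0.4, "twist": 0, "jaw": 1}, {"x": 0.5, "y": -0.1, "z": 0.4, "twist": 0, "jaw": 1}]}}

```text
clock: 6.67
eef_pos: [0.5344, 0.0787, 0.1202]
tool_rot: [-0.414, 0.575, 0.418, 0.569]
ft_force: [0.5, 1.0, 7.0]
grip_width: 0.0206
```

>>> {"method": "step_arm", "body": {"series": [{"x": 0, "y": 0, "z": 3, "twist": 0, "jaw": 1}, {"x": 0, "y": 0, "z": 6, "twist": 0, "jaw": 1}, {"x": 0, "y": 0, "z": 9, "twist": 0, "jaw": 1}, {"x": 0, "y": 0, "z": 12, "twist": 0, "jaw": 1}, {"x": 0, "y": 0, "z": 12, "twist": 0, "jaw": 1}]}}

```text
clock: 7.08
eef_pos: [0.5372, 0.0791, 0.2466]
tool_rot: [-0.416, 0.571, 0.416, 0.573]
ft_force: [0.8, 0.1, -0.9]
grip_width: 0.0204
```

```bash
python3 -c "
from h import *
st()
p,d=grab('scene');crop(p,235,435,105,255,4,'a3')
to(35.4,36.2,0,14)"
```

```text
t 7.08 pos [53.72  7.91 24.66] jawdeg 72.0 down [ 0.001  0.001 -1.   ] F [ 0.8  0.1 -0.9] T [ 0.04 -0.15 -0.02] w 2.04 q [0.15 0.32 0.15 1.4  0.   0.46]
dx -18.23 dy 28.31 dz -10.37 tw -72.0
```

View pics/a3.png

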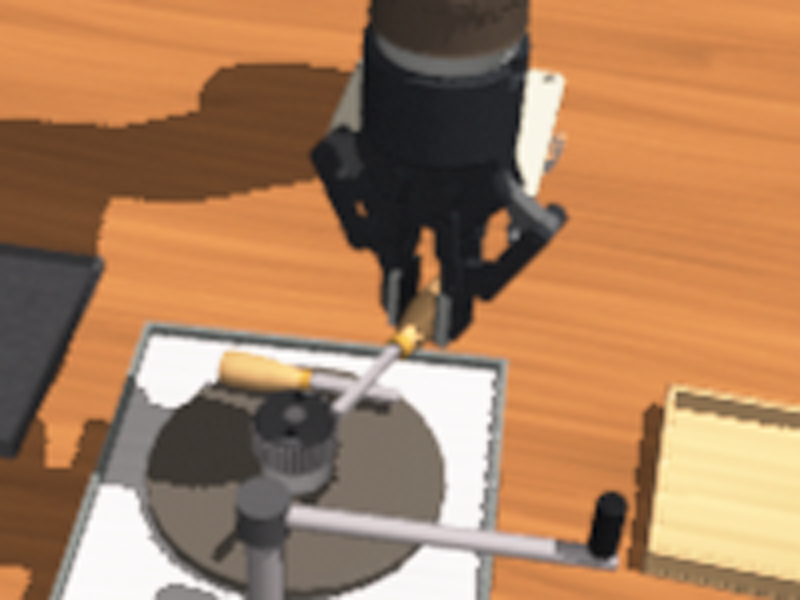

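>>> {"method": "step_arm", "body": {"series": [{"x": -3, "y": 4, "z": 3, "twist": -7, "jaw": 1}, {"x": -18.2, "y": 28.3, "z": 0, "twist": -72, "jaw": 1}, {"x": -18.2, "y": 28.3, "z": 0, "twist": -72, "jaw": 1}, {"x": -18.2, "y": 28.3, "z": 0, "twist": -72, "jaw": 1}, {"x": -18.2, "y": 28.3, "z": 0, "twist": -72, "jaw": 1}, {"x": -18.2, "y": 28.3, "z": 0, "twist": -72, "jaw": 1}, {"x": -18.2, "y": 28.3, "z": 0, "twist": -72, "jaw": 1}, {"x": -18.2, "y": 28.3, "z": 0, "twist": -72, "jaw": 1}, {"x": -18.2, "y": 28.3, "z": -5, "twist": -72, "jaw": 1}, {"x": -18.2, "y": 28.3, "z": -10.4, "twist": -72, "jaw": 1}]}}

```text
clock: 7.97
eef_pos: [0.3576, 0.36, 0.1744]
tool_rot: [-0.035, 0.705, 0.04, 0.707]
ft_force: [1.8, 0.0, -1.4]
grip_width: 0.0204
```

>>> {"method": "step_arm", "body": {"series": [{"x": 0, "y": 0, "z": 0, "twist": -7, "jaw": 1}, {"x": 0, "y": 0, "z": 0, "twist": -7, "jaw": 1}]}}

```text
clock: 8.13
eef_pos: [0.3541, 0.3584, 0.1698]
tool_rot: [0.006, 0.708, -0.005, 0.706]
ft_force: [-0.3, -0.2, -0.7]
grip_width: 0.0207
```

```bash
python3 -c "
from h import *
st()
to(35.4,36.2,0,1.1)"
```

```text
t 8.13 pos [35.41 35.84 16.98] jawdeg -0.9 down [-0.003  0.001 -1.   ] F [-0.3 -0.2 -0.7] T [ 0.02 -0.04  0.01] w 2.07 q [ 0.79  0.28 -0.1   1.19  0.    2.38]
dx -0.01 dy 0.36 dz -15.88 tw 0.9
```

>>> {"method": "step_arm", "body": {"series": [{"x": 0, "y": 0.3, "z": -4, "twist": 1, "jaw": 1}, {"x": 0, "y": 0.3, "z": -8, "twist": 1, "jaw": 1}, {"x": 0, "y": 0.3, "z": -11, "twist": 1, "jaw": 1}, {"x": 0, "y": 0.3, "z": -13.5, "twist": 1, "jaw": 1}, {"x": 0, "y": 0.3, "z": -14.8, "twist": 1, "jaw": 1}, {"x": 0, "y": 0.3, "z": -15.8, "twist": 1, "jaw": 1}, {"x": 0, "y": 0.3, "z": -15.8, "twist": 1, "jaw": 1}]}}

```text
clock: 8.72
eef_pos: [0.3544, 0.3609, 0.0108]
tool_rot: [-0.001, 0.708, 0.001, 0.706]
ft_force: [0.5, 0.3, -0.4]
grip_width: 0.0206
```

```bash
python3 -c "
from h import *
st()
to(35.4,36.2,0,1.0)"
```

```text
t 8.72 pos [35.44 36.09  1.08] jawdeg 0.2 down [-0.004 -0.    -1.   ] F [ 0.5  0.3 -0.4] T [-0.01  0.02  0.01] w 2.06 q [ 0.79  0.46 -0.31  0.8   0.    2.36]
dx -0.04 dy 0.11 dz -0.08 tw -0.2
```

>>> {"method": "step_arm", "body": {"series": [{"x": 0, "y": 0, "z": -0.1, "twist": 0, "jaw": 1}, {"x": 0, "y": 0, "z": 0, "twist": 0, "jaw": 3.6}, {"x": 0, "y": 0, "z": 0, "twist": 0, "jaw": 4}, {"x": 0, "y": 0, "z": 0, "twist": 0, "jaw": 4}, {"x": 0, "y": 0, "z": 3, "twist": 0, "jaw": 4}, {"x": 0, "y": 0, "z": 7, "twist": 0, "jaw": 4}, {"x": 0, "y": 0, "z": 11, "twist": 0, "jaw": 4}, {"x": 0, "y": 0, "z": 15, "twist": 0, "jaw": 4}, {"x": 0, "y": 0, "z": 19, "twist": 0, "jaw": 4}, {"x": 0, "y": 0, "z": 22, "twist": 0, "jaw": 4}]}}

```text
clock: 9.55
eef_pos: [0.3549, 0.3615, 0.2354]
tool_rot: [-0.0, 0.707, 0.003, 0.707]
ft_force: [0.6, 0.5, 1.2]
grip_width: 0.0402
```

```bash
python3 -c "
from h import *
st()
p,d=grab('scene');crop(p,255,495,125,275,3,'a4')
to(47.7,-2.9,0,23)"
```

```text
t 9.55 pos [35.49 36.15 23.54] jawdeg 0.2 down [ 0.     0.004 -1.   ] F [0.6 0.5 1.2] T [ 0.03 -0.07  0.02] w 4.02 q [0.79 0.25 0.03 1.35 0.   2.36]
dx 12.0 dy -39.26 dz -1.1 tw -0.2
```

View pics/a4.png

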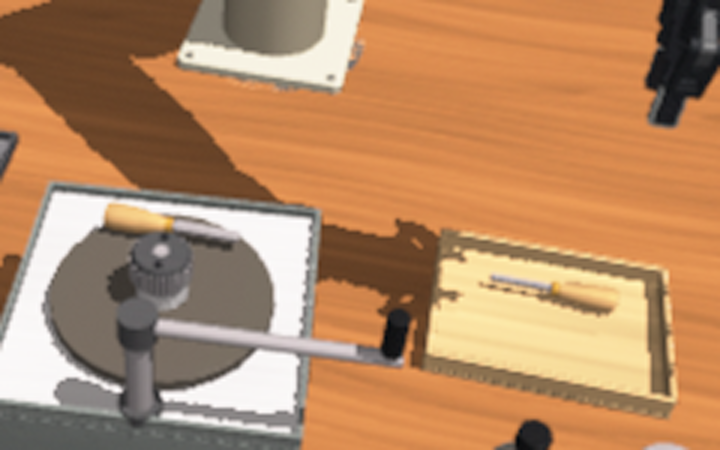

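Tool A lies in the tray, with its handle at zoomed (585,297). Now tool B.

>>> {"method": "step_arm", "body": {"series": [{"x": 12, "y": -39.2, "z": 0, "twist": 0, "jaw": 3.3}, {"x": 12, "y": -39.2, "z": 0, "twist": 0, "jaw": 3.3}, {"x": 12, "y": -39.2, "z": 0, "twist": 0, "jaw": 3.3}, {"x": 12, "y": -39.2, "z": 0, "twist": 0, "jaw": 3.3}, {"x": 12, "y": -39.2, "z": 0, "twist": 0, "jaw": 3.3}, {"x": 12, "y": -39.2, "z": 0, "twist": 0, "jaw": 3.3}, {"x": 12, "y": -39.2, "z": 0, "twist": 0, "jaw": 3.3}, {"x": 12, "y": -39.2, "z": 0, "twist": 0, "jaw": 3.3}, {"x": 12, "y": -39.2, "z": 0, "twist": 0, "jaw": 3.3}, {"x": 12, "y": -39.2, "z": -4, "twist": 0, "jaw": 3.3}]}}

```text
clock: 10.43
eef_pos: [0.4802, -0.0261, 0.2143]
tool_rot: [0.002, 0.699, 0.004, 0.715]
ft_force: [2.3, 0.2, 0.3]
grip_width: 0.033
```

>>> {"method": "step_arm", "body": {"series": [{"x": 0, "y": 0, "z": 0, "twist": 0, "jaw": 3.3}, {"x": 0, "y": 0, "z": 0, "twist": 0, "jaw": 3.3}, {"x": 0, "y": 0, "z": 0, "twist": 0, "jaw": 3.3}]}}

```text
clock: 10.68
eef_pos: [0.4803, -0.026, 0.215]
tool_rot: [0.003, 0.699, 0.004, 0.715]
ft_force: [-0.3, 0.6, -0.3]
grip_width: 0.0332
```

```bash
python3 -c "
from h import *
st()
p,d=grab('scene');crop(p,235,435,125,275,4,'b1');p,d=grab('top');crop(p,265,395,125,245,5,'b1t')
to(47.6,-3.1,0,11.9)"
```

```text
t 10.68 pos [48.03 -2.6  21.5 ] jawdeg 0.1 down [ 0.023  0.009 -1.   ] F [-0.3  0.6 -0.3] T [-0.    0.05  0.03] w 3.32 q [-0.06  0.19 -0.1   1.26  0.01  1.51]
dx -0.45 dy -0.6 dz -9.64 tw -0.2
```

View pics/b1.png

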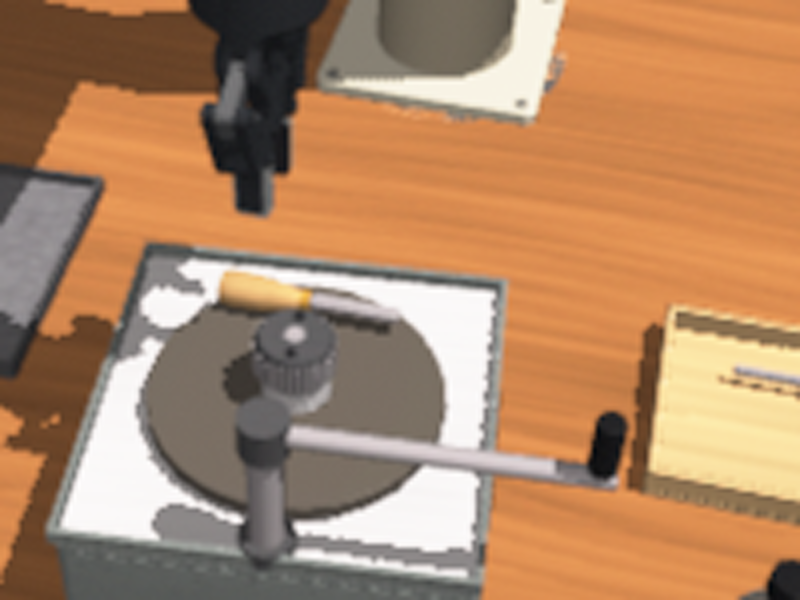

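View pics/b1t.png

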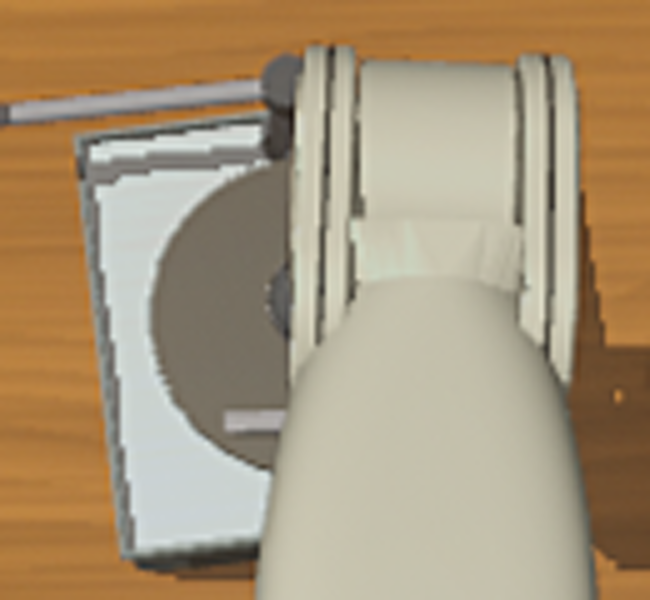

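>>> {"method": "step_arm", "body": {"series": [{"x": -0.5, "y": -0.6, "z": -2, "twist": 0, "jaw": 3.3}, {"x": -0.5, "y": -0.6, "z": -4, "twist": 0, "jaw": 3.3}, {"x": -0.5, "y": -0.6, "z": -5, "twist": 0, "jaw": 3.3}, {"x": -0.5, "y": -0.6, "z": -5, "twist": 0, "jaw": 3.3}]}}

```text
clock: 11.12
eef_pos: [0.4738, -0.0295, 0.164]
tool_rot: [0.001, 0.7, 0.006, 0.714]
ft_force: [-0.5, 0.3, 0.6]
grip_width: 0.0331
```

```bash
python3 -c "
from h import *
st()
p,d=grab('scene');crop(p,235,435,125,275,4,'b2')
to(47.6,-3.1,0,11.9)"
```

```text
t 11.12 pos [47.38 -2.95 16.4 ] jawdeg 0.3 down [ 0.02  0.01 -1.  ] F [-0.5  0.3  0.6] T [ 0.02  0.07 -0.05] w 3.31 q [-0.07  0.22 -0.21  1.13  0.01  1.5 ]
dx 0.12 dy -0.14 dz -4.63 tw -0.3
```

View pics/b2.png

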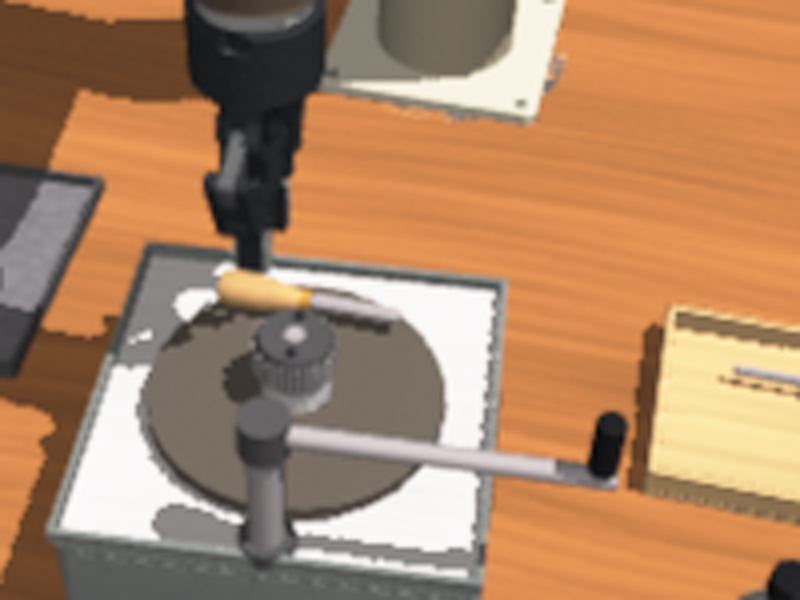

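>>> {"method": "step_arm", "body": {"series": [{"x": 0.2, "y": -0.1, "z": -2, "twist": 0, "jaw": 3.3}, {"x": 0.3, "y": -0.1, "z": -3.5, "twist": 0, "jaw": 3.3}, {"x": 0.3, "y": -0.1, "z": -4.4, "twist": 0, "jaw": 3.3}, {"x": 0.3, "y": -0.1, "z": -4.4, "twist": 0, "jaw": 3.3}]}}

```text
clock: 11.5
eef_pos: [0.4771, -0.0299, 0.1205]
tool_rot: [0.001, 0.7, 0.006, 0.714]
ft_force: [1.0, 0.4, 0.1]
grip_width: 0.033
```

```bash
python3 -c "
from h import *
st()
p,d=grab('scene');crop(p,235,435,125,275,4,'b3')
to(47.6,-3.1,0,11.9)"
```

```text
t 11.5 pos [47.71 -2.99 12.05] jawdeg 0.4 down [ 0.02  0.01 -1.  ] F [1.  0.4 0.1] T [0.01 0.03 0.  ] w 3.3 q [-0.07  0.26 -0.27  1.02  0.01  1.49]
dx -0.16 dy -0.09 dz -0.25 tw -0.4
```

View pics/b3.png

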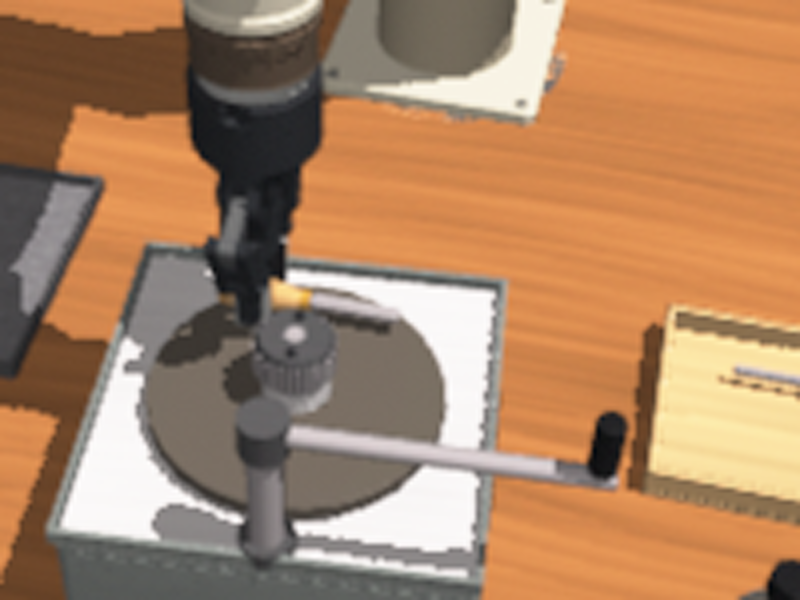

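The near finger, at zoomed (253,290), is on the nut side of the handle and nothing is being pressed. Close and lift.

>>> {"method": "step_arm", "body": {"series": [{"x": 0, "y": -0.1, "z": -0.1, "twist": 0, "jaw": 2}, {"x": 0, "y": -0.1, "z": -0.1, "twist": 0, "jaw": 1}, {"x": 0, "y": -0.1, "z": -0.1, "twist": 0, "jaw": 1}, {"x": 0, "y": -0.1, "z": -0.1, "twist": 0, "jaw": 1}, {"x": 0, "y": -0.1, "z": -0.1, "twist": 0, "jaw": 1}, {"x": -0.1, "y": -0.1, "z": 3, "twist": 0, "jaw": 1}, {"x": -0.1, "y": -0.1, "z": 6, "twist": 0, "jaw": 1}, {"x": -0.1, "y": -0.1, "z": 9, "twist": 0, "jaw": 1}, {"x": -0.1, "y": -0.1, "z": 12, "twist": 0, "jaw": 1}, {"x": -0.1, "y": -0.1, "z": 12, "twist": 0, "jaw": 1}]}}

```text
clock: 12.38
eef_pos: [0.48, -0.0316, 0.2476]
tool_rot: [0.0, 0.696, 0.005, 0.718]
ft_force: [1.6, 0.7, -0.0]
grip_width: 0.0203
```

```bash
python3 -c "
from h import *
st()
p,d=grab('scene');crop(p,235,435,75,225,4,'b4')
to(42.4,30.2,0,24)"
```

```text
t 12.38 pos [48.   -3.16 24.76] jawdeg 0.4 down [ 0.032  0.008 -0.999] F [ 1.6  0.7 -0. ] T [-0.02 -0.08  0.03] w 2.03 q [-0.07  0.17 -0.04  1.33  0.01  1.49]
dx -5.49 dy 33.36 dz -0.48 tw -0.4
```

View pics/b4.png

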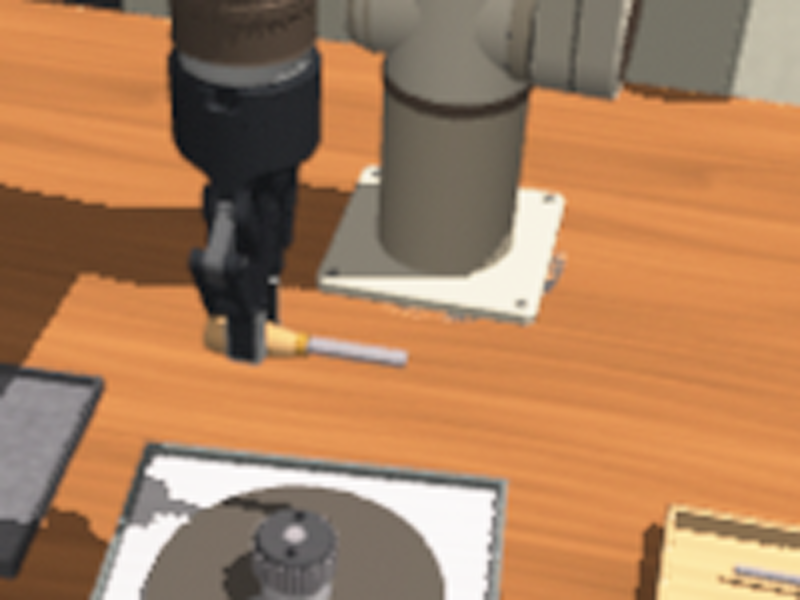

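>>> {"method": "step_arm", "body": {"series": [{"x": -5.5, "y": 33.4, "z": 0, "twist": 0, "jaw": 1}, {"x": -5.5, "y": 33.4, "z": 0, "twist": 0, "jaw": 1}, {"x": -5.5, "y": 33.4, "z": 0, "twist": 0, "jaw": 1}, {"x": -5.5, "y": 33.4, "z": 0, "twist": 0, "jaw": 1}, {"x": -5.5, "y": 33.4, "z": 0, "twist": 0, "jaw": 1}, {"x": -5.5, "y": 33.4, "z": 0, "twist": 0, "jaw": 1}, {"x": -5.5, "y": 33.4, "z": 0, "twist": 0, "jaw": 1}, {"x": -5.5, "y": 33.4, "z": 0, "twist": 0, "jaw": 1}, {"x": -5.5, "y": 33.4, "z": 0, "twist": 0, "jaw": 1}, {"x": -5.5, "y": 33.4, "z": 0, "twist": 0, "jaw": 1}]}}

```text
clock: 13.27
eef_pos: [0.4226, 0.3043, 0.2427]
tool_rot: [-0.002, 0.698, 0.006, 0.716]
ft_force: [-0.2, -1.2, -0.9]
grip_width: 0.0198
```

>>> {"method": "step_arm", "body": {"series": [{"x": 0, "y": 0, "z": -3, "twist": 0, "jaw": 1}, {"x": 0, "y": 0, "z": -6, "twist": 0, "jaw": 1}, {"x": 0, "y": 0, "z": -9, "twist": 0, "jaw": 1}, {"x": 0, "y": 0, "z": -12, "twist": 0, "jaw": 1}, {"x": 0, "y": 0, "z": -15, "twist": 0, "jaw": 1}, {"x": 0, "y": 0, "z": -17, "twist": 0, "jaw": 1}, {"x": 0, "y": 0, "z": -18, "twist": 0, "jaw": 1}, {"x": 0, "y": 0, "z": -18, "twist": 0, "jaw": 1}]}}

```text
clock: 13.93
eef_pos: [0.4208, 0.3012, 0.0598]
tool_rot: [-0.003, 0.7, 0.004, 0.715]
ft_force: [0.2, -0.9, -0.7]
grip_width: 0.0206
```

```bash
python3 -c "
from h import *
st()
p,d=grab('scene');crop(p,355,515,135,285,4,'b5')
to(42.4,30.2,0,1.05)"
```

```text
t 13.93 pos [42.08 30.12  5.98] jawdeg 0.5 down [ 0.021  0.002 -1.   ] F [ 0.2 -0.9 -0.7] T [-0.07  0.06 -0.05] w 2.06 q [ 0.63  0.4  -0.25  0.9  -0.01  2.19]
dx 0.19 dy -0.04 dz -5.12 tw -0.6
```

View pics/b5.png

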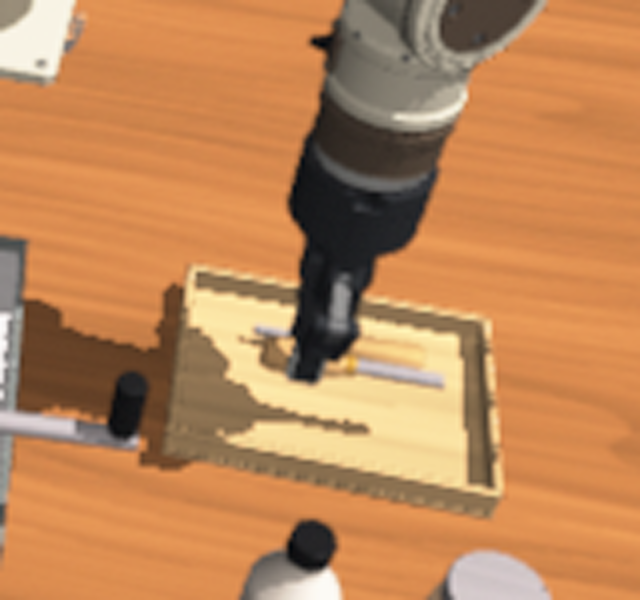

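>>> {"method": "step_arm", "body": {"series": [{"x": 0.3, "y": 0, "z": -2.5, "twist": 0, "jaw": 1}, {"x": 0.3, "y": 0, "z": -4, "twist": 0, "jaw": 1}, {"x": 0.3, "y": 0, "z": -5, "twist": 0, "jaw": 1}, {"x": 0.3, "y": 0, "z": -5, "twist": 0, "jaw": 1}]}}

```text
clock: 14.32
eef_pos: [0.4261, 0.3025, 0.0121]
tool_rot: [-0.001, 0.698, 0.005, 0.716]
ft_force: [-0.2, -0.2, -0.5]
grip_width: 0.0204
```

>>> {"method": "step_arm", "body": {"series": [{"x": 0, "y": 0, "z": 0, "twist": 0, "jaw": 3.6}, {"x": 0, "y": 0, "z": 0, "twist": 0, "jaw": 3.6}, {"x": 0, "y": 0, "z": 0, "twist": 0, "jaw": 3.6}, {"x": 0, "y": 0, "z": 0, "twist": 0, "jaw": 3.6}, {"x": 0, "y": 0, "z": 3, "twist": 0, "jaw": 3.6}, {"x": 0, "y": 0, "z": 7, "twist": 0, "jaw": 3.6}, {"x": 0, "y": 0, "z": 11, "twist": 0, "jaw": 6}, {"x": 0, "y": 0, "z": 15, "twist": 0, "jaw": 7}, {"x": 0, "y": 0, "z": 19, "twist": 0, "jaw": 7}, {"x": 0, "y": 0, "z": 23, "twist": 0, "jaw": 7}]}}

```text
clock: 15.15
eef_pos: [0.4257, 0.3023, 0.2447]
tool_rot: [-0.001, 0.698, 0.005, 0.716]
ft_force: [0.5, 1.1, -0.6]
grip_width: 0.0701
```

```bash
python3 - <<'E'
from h import *
st()
p,d=grab('scene');crop(p,355,515,135,285,4,'b6')
W=world("scene",d);Z=W[...,2];hs=cv2.cvtColor(p,cv2.COLOR_RGB2HSV)
m=(Z>.016)&(Z<.045)&(W[...,0]>.325)&(W[...,0]<.455)&(W[...,1]>.242)&(W[...,1]<.422)
c,l,s,ce=cv2.connectedComponentsWithStats(m.astype(np.uint8))
for k in range(1,c):
    if s[k,4]>10: q=W[l==k];print(s[k].tolist(),np.round(q.min(0),3),np.round(q.max(0),3))
to(53.7,1.0,30,30)
E
```

```text
t 15.15 pos [42.57 30.23 24.47] jawdeg 0.5 down [ 0.026  0.005 -1.   ] F [ 0.5  1.1 -0.6] T [ 0.04 -0.02 -0.01] w 7.01 q [ 0.62  0.26  0.06  1.35 -0.01  2.19]
[419, 216, 42, 13, 176] [0.347 0.277 0.016] [0.37  0.388 0.031]
[417, 233, 45, 13, 220] [0.418 0.277 0.016] [0.44  0.39  0.029]
dx 10.79 dy -29.47 dz 4.63 tw 29.5
```

View pics/b6.png

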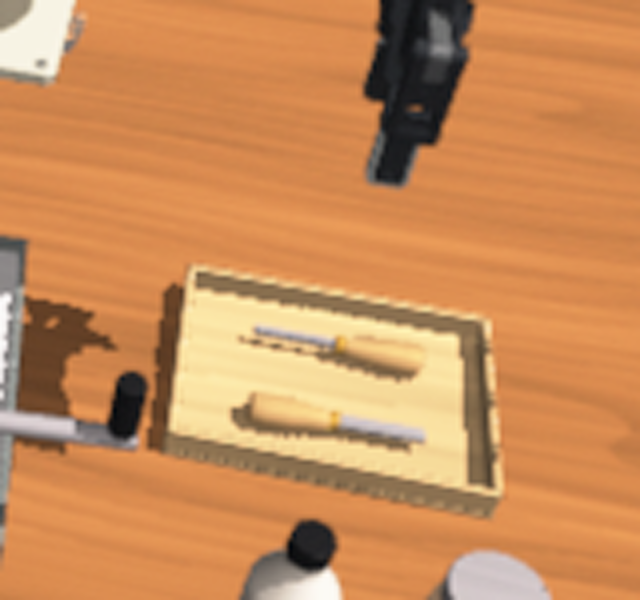

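Both tools lie flat in the tray, with handles at zoomed (385,355) and (290,410). Now the nut.

>>> {"method": "step_arm", "body": {"series": [{"x": 10.8, "y": -29.4, "z": 0, "twist": 90, "jaw": 7}, {"x": 10.8, "y": -29.4, "z": 0, "twist": 90, "jaw": 7}, {"x": 10.8, "y": -29.4, "z": 0, "twist": 90, "jaw": 7}, {"x": 10.8, "y": -29.4, "z": 0, "twist": 90, "jaw": 7}, {"x": 10.8, "y": -29.4, "z": 0, "twist": 90, "jaw": 7}, {"x": 10.8, "y": -29.4, "z": 0, "twist": 90, "jaw": 7}, {"x": 10.8, "y": -29.4, "z": 0, "twist": 90, "jaw": 7}, {"x": 10.8, "y": -29.4, "z": 0, "twist": 90, "jaw": 7}, {"x": 10.8, "y": -29.4, "z": 0, "twist": 90, "jaw": 7}, {"x": 10.8, "y": -29.4, "z": 0, "twist": 90, "jaw": 7}]}}

```text
clock: 16.03
eef_pos: [0.5383, 0.0066, 0.2537]
tool_rot: [-0.371, 0.588, 0.391, 0.603]
ft_force: [-0.1, 0.9, 0.6]
grip_width: 0.07
```

>>> {"method": "step_arm", "body": {"series": [{"x": 0, "y": 0, "z": 0, "twist": 15, "jaw": 7}, {"x": 0, "y": 0, "z": -2, "twist": 18, "jaw": 7}, {"x": 0, "y": 0, "z": -4, "twist": 18, "jaw": 7}, {"x": 0, "y": 0, "z": -5, "twist": 18, "jaw": 7}, {"x": 0, "y": 0, "z": -5, "twist": 18, "jaw": 7}]}}

```text
clock: 16.45
eef_pos: [0.5364, 0.0066, 0.201]
tool_rot: [-0.457, 0.525, 0.481, 0.533]
ft_force: [-0.2, -0.3, -0.6]
grip_width: 0.0698
```

```bash
python3 - <<'E'
from h import *
st()
p,d=grab('scene');crop(p,235,435,105,255,4,'n1')
to(53.7,1.0,90,13.7)
E
```

```text
t 16.45 pos [53.64  0.66 20.1 ] jawdeg 83.1 down [-0.014  0.034 -0.999] F [-0.2 -0.3 -0.6] T [-0.07 -0.02 -0.01] w 6.98 q [-0.01  0.34  0.06  1.3   0.03  0.11]
dx -0.03 dy 0.33 dz -6.56 tw 6.9
```

View pics/n1.png

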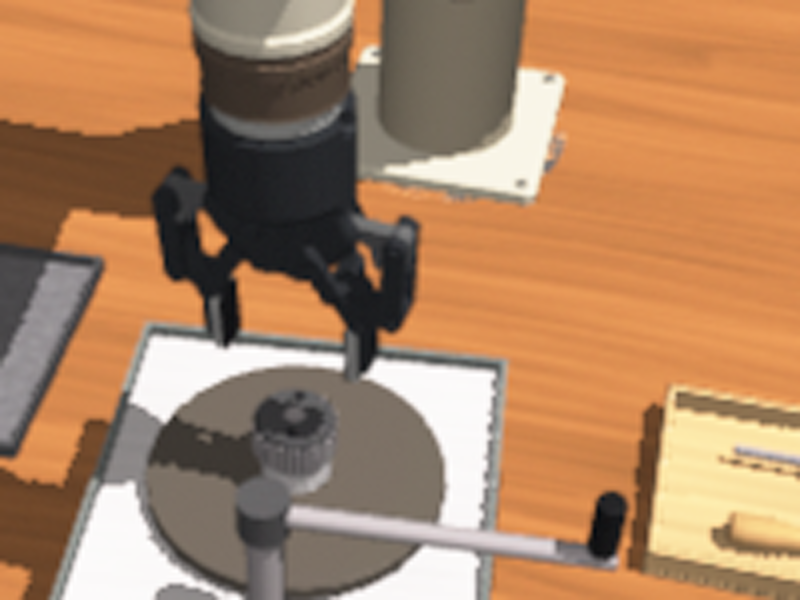

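>>> {"method": "step_arm", "body": {"series": [{"x": 0, "y": 0.3, "z": -2, "twist": 7, "jaw": 7}, {"x": 0, "y": 0.3, "z": -4, "twist": 7, "jaw": 7}, {"x": 0, "y": 0.3, "z": -5.5, "twist": 7, "jaw": 7}, {"x": 0, "y": 0.3, "z": -6.4, "twist": 7, "jaw": 7}, {"x": 0, "y": 0.3, "z": -6.4, "twist": 7, "jaw": 7}, {"x": 0, "y": 0.3, "z": -6.4, "twist": 7, "jaw": 7}]}}

```text
clock: 17.0
eef_pos: [0.5377, 0.0098, 0.1394]
tool_rot: [-0.489, 0.495, 0.512, 0.504]
ft_force: [0.5, 0.3, -0.1]
grip_width: 0.0706
```

```bash
python3 - <<'E'
from h import *
st()
p,d=grab('scene');crop(p,235,435,105,255,4,'n2')
to(53.7,1.0,90,13.7)
E
```

```text
t 17.0 pos [53.77  0.98 13.94] jawdeg 90.1 down [-0.014  0.032 -0.999] F [ 0.5  0.3 -0.1] T [ 0.01 -0.05 -0.02] w 7.06 q [-0.    0.38 -0.04  1.16  0.03 -0.  ]
dx -0.11 dy 0.02 dz -0.3 tw -0.1
```

View pics/n2.png

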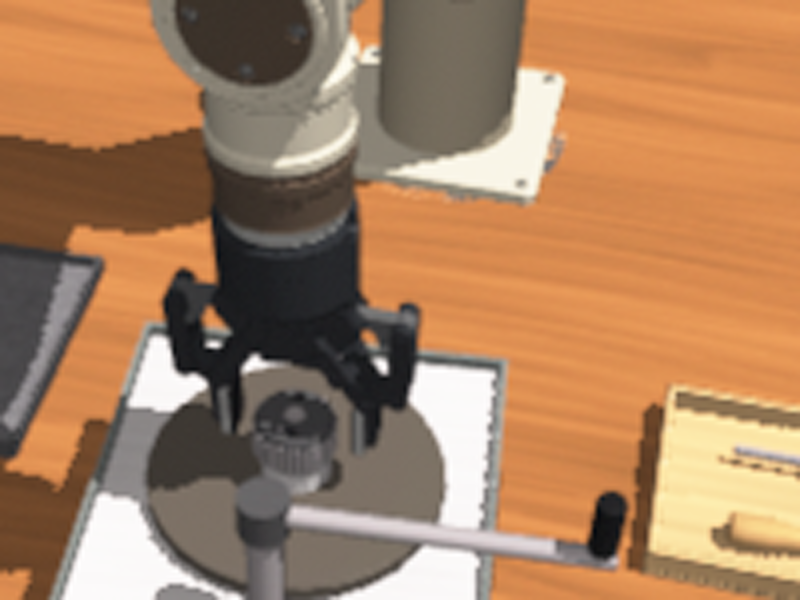

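>>> {"method": "step_arm", "body": {"series": [{"x": -0.1, "y": 0, "z": -0.2, "twist": 0, "jaw": 5.6}, {"x": -0.1, "y": 0, "z": -0.2, "twist": 0, "jaw": 5.2}, {"x": -0.1, "y": 0, "z": -0.2, "twist": 0, "jaw": 4.4}, {"x": -0.1, "y": 0, "z": -0.2, "twist": 0, "jaw": 4}, {"x": -0.1, "y": 0, "z": -0.2, "twist": 0, "jaw": 4}, {"x": -0.1, "y": 0, "z": -0.2, "twist": 0, "jaw": 4}]}}

```text
clock: 17.55
eef_pos: [0.5382, 0.0095, 0.1398]
tool_rot: [-0.49, 0.494, 0.511, 0.505]
ft_force: [-0.9, 0.1, 5.4]
grip_width: 0.0481
```

```bash
python3 - <<'E'
from h import *
st()
E
```

```text
t 17.55 pos [53.82  0.95 13.98] jawdeg 90.1 down [-0.01   0.032 -0.999] F [-0.9  0.1  5.4] T [-0.29  0.11  0.04] w 4.81 q [-0.    0.38 -0.05  1.15  0.03 -0.  ]
```

>>> {"method": "step_arm", "body": {"series": [{"x": 0, "y": 0, "z": 0, "twist": 5, "jaw": 4}, {"x": 0, "y": 0, "z": 0, "twist": 10, "jaw": 4}, {"x": 0, "y": 0, "z": 0, "twist": 15, "jaw": 4}]}}

```text
clock: 17.8
eef_pos: [0.538, 0.0093, 0.1406]
tool_rot: [-0.551, 0.425, 0.573, 0.433]
ft_force: [-1.4, -0.6, 1.6]
grip_width: 0.0482
```

```bash
python3 - <<'E'
from h import *
st()
E
```

```text
t 17.8 pos [53.8   0.93 14.06] jawdeg 105.3 down [-0.017  0.028 -0.999] F [-1.4 -0.6  1.6] T [-0.06  0.37 -0.16] w 4.82 q [ 0.    0.38 -0.04  1.17  0.03 -0.27]
```

>>> {"method": "step_arm", "body": {"series": [{"x": 0, "y": 0, "z": 0, "twist": 5, "jaw": 4}, {"x": 0, "y": 0, "z": 0, "twist": 10, "jaw": 4}, {"x": 0, "y": 0, "z": 0, "twist": 15, "jaw": 4}]}}

```text
clock: 18.05
eef_pos: [0.5377, 0.0097, 0.1409]
tool_rot: [-0.602, 0.348, 0.626, 0.354]
ft_force: [-0.8, 2.4, 1.1]
grip_width: 0.0477
```

```bash
python3 - <<'E'
from h import *
st()
E
```

```text
t 18.05 pos [53.77  0.97 14.09] jawdeg 120.5 down [-0.025  0.024 -0.999] F [-0.8  2.4  1.1] T [ 0.33  0.3  -0.2 ] w 4.77 q [ 0.    0.39 -0.03  1.18  0.02 -0.53]
```

The torque is a steady −0.2 N·m past 0.5 rad, so counter-clockwise loosens it and the thread is right-hand. I'll continue.

>>> {"method": "step_arm", "body": {"series": [{"x": 0, "y": 0, "z": 0, "twist": 7, "jaw": 4}, {"x": 0, "y": 0, "z": 0, "twist": 14, "jaw": 4}, {"x": 0, "y": 0, "z": 0, "twist": 21, "jaw": 4}, {"x": 0, "y": 0, "z": 0, "twist": 28, "jaw": 4}, {"x": 0, "y": 0, "z": 0, "twist": 35, "jaw": 4}, {"x": 0, "y": 0, "z": 0.1, "twist": 42, "jaw": 4}, {"x": 0, "y": 0, "z": 0.1, "twist": 49, "jaw": 4}, {"x": 0, "y": 0, "z": 0.1, "twist": 56, "jaw": 4}, {"x": 0, "y": 0, "z": 0.1, "twist": 63, "jaw": 4}, {"x": 0, "y": 0, "z": 0.1, "twist": 70, "jaw": 4}]}}

```text
clock: 18.88
eef_pos: [0.5352, 0.0105, 0.1418]
tool_rot: [-0.691, -0.063, 0.717, -0.071]
ft_force: [-6.7, 1.4, 3.3]
grip_width: 0.048
```

>>> {"method": "step_arm", "body": {"series": [{"x": 0, "y": 0, "z": 0, "twist": 7, "jaw": 4}, {"x": 0, "y": 0, "z": 0, "twist": 14, "jaw": 4}, {"x": 0, "y": 0, "z": 0, "twist": 21, "jaw": 4}, {"x": 0, "y": 0, "z": 0, "twist": 28, "jaw": 4}, {"x": 0, "y": 0, "z": 0, "twist": 35, "jaw": 4}, {"x": 0, "y": 0, "z": 0.1, "twist": 42, "jaw": 4}, {"x": 0, "y": 0, "z": 0.1, "twist": 49, "jaw": 4}, {"x": 0, "y": 0, "z": 0.1, "twist": 56, "jaw": 4}, {"x": 0, "y": 0, "z": 0.1, "twist": 63, "jaw": 4}, {"x": 0, "y": 0, "z": 0.1, "twist": 68, "jaw": 4}]}}

```text
clock: 19.72
eef_pos: [0.5335, 0.0085, 0.1428]
tool_rot: [-0.535, -0.439, 0.556, -0.461]
ft_force: [-3.7, -5.4, 1.4]
grip_width: 0.048
```

```bash
python3 - <<'E'
from h import *
st()
E
```

```text
t 19.72 pos [53.35  0.85 14.28] jawdeg -100.9 down [-0.004 -0.042 -0.999] F [-3.7 -5.4  1.4] T [-1.11  0.74 -0.27] w 4.8 q [ 0.04  0.36 -0.06  1.15 -0.04 -2.91]
```

>>> {"method": "step_arm", "body": {"series": [{"x": 0, "y": 0, "z": 0, "twist": 0, "jaw": 6}, {"x": 0, "y": 0, "z": 0, "twist": 0, "jaw": 7.2}, {"x": 0, "y": 0, "z": 0, "twist": 0, "jaw": 7.2}, {"x": 0.3, "y": 0.1, "z": 0, "twist": -10, "jaw": 7.2}, {"x": 0.3, "y": 0.1, "z": 0, "twist": -17, "jaw": 7.2}, {"x": 0.3, "y": 0.1, "z": 0, "twist": -24, "jaw": 7.2}, {"x": 0.3, "y": 0.1, "z": 0, "twist": -31, "jaw": 7.2}, {"x": 0.3, "y": 0.1, "z": 0, "twist": -38, "jaw": 7.2}, {"x": 0.3, "y": 0.1, "z": 0, "twist": -45, "jaw": 7.2}, {"x": 0.3, "y": 0.1, "z": 0, "twist": -52, "jaw": 7.2}]}}

```text
clock: 20.55
eef_pos: [0.5371, 0.0099, 0.143]
tool_rot: [-0.671, -0.169, 0.699, -0.179]
ft_force: [0.1, 0.4, -0.9]
grip_width: 0.0717
```

```bash
python3 - <<'E'
from h import *
st();to(53.7,1.0,105,14.1)
E
```

```text
t 20.55 pos [53.71  0.99 14.3 ] jawdeg -151.5 down [-0.034 -0.024 -0.999] F [ 0.1  0.4 -0.9] T [ 0.02 -0.09  0.02] w 7.17 q [ 0.03  0.39 -0.02  1.2  -0.02 -2.04]
dx -0.01 dy 0.01 dz -0.2 tw -103.5
```

>>> {"method": "step_arm", "body": {"series": [{"x": 0, "y": 0, "z": 0, "twist": -105, "jaw": 7.2}, {"x": 0, "y": 0, "z": 0, "twist": -105, "jaw": 7.2}, {"x": 0, "y": 0, "z": 0, "twist": -105, "jaw": 7.2}, {"x": 0, "y": 0, "z": 0, "twist": -105, "jaw": 7.2}, {"x": 0, "y": 0, "z": 0, "twist": -105, "jaw": 7.2}, {"x": 0, "y": 0, "z": 0, "twist": -105, "jaw": 7.2}, {"x": 0, "y": 0, "z": 0, "twist": -105, "jaw": 7.2}, {"x": 0, "y": 0, "z": 0, "twist": -105, "jaw": 7.2}, {"x": 0, "y": 0, "z": 0, "twist": -105, "jaw": 7.2}, {"x": 0, "y": 0, "z": 0, "twist": -105, "jaw": 7.2}]}}

```text
clock: 21.38
eef_pos: [0.5376, 0.0103, 0.1433]
tool_rot: [-0.644, 0.256, 0.672, 0.264]
ft_force: [-0.1, 0.4, 0.0]
grip_width: 0.0722
```

>>> {"method": "step_arm", "body": {"series": [{"x": 0, "y": 0, "z": 0, "twist": -32, "jaw": 7.2}, {"x": 0, "y": 0, "z": 0, "twist": -32, "jaw": 7.2}, {"x": 0, "y": 0, "z": 0, "twist": -32, "jaw": 7.2}, {"x": 0, "y": 0, "z": 0, "twist": -32, "jaw": 7.2}, {"x": 0, "y": 0, "z": 0, "twist": -32, "jaw": 7.2}, {"x": 0, "y": 0, "z": 0, "twist": -32, "jaw": 7.2}]}}

```text
clock: 21.88
eef_pos: [0.538, 0.0105, 0.1436]
tool_rot: [-0.548, 0.423, 0.572, 0.439]
ft_force: [0.5, -0.3, -0.0]
grip_width: 0.072
```

```bash
python3 - <<'E'
from h import *
st();to(53.7,1.0,105,14.1)
p,d=grab('scene');crop(p,235,435,105,255,4,'n3')
E
```

```text
t 21.88 pos [53.8   1.05 14.36] jawdeg 104.8 down [-0.013  0.039 -0.999] F [ 0.5 -0.3 -0. ] T [ 0.01 -0.05 -0.06] w 7.2 q [-0.    0.38 -0.04  1.17  0.04 -0.26]
dx -0.1 dy -0.05 dz -0.26 tw 0.2
```

View pics/n3.png

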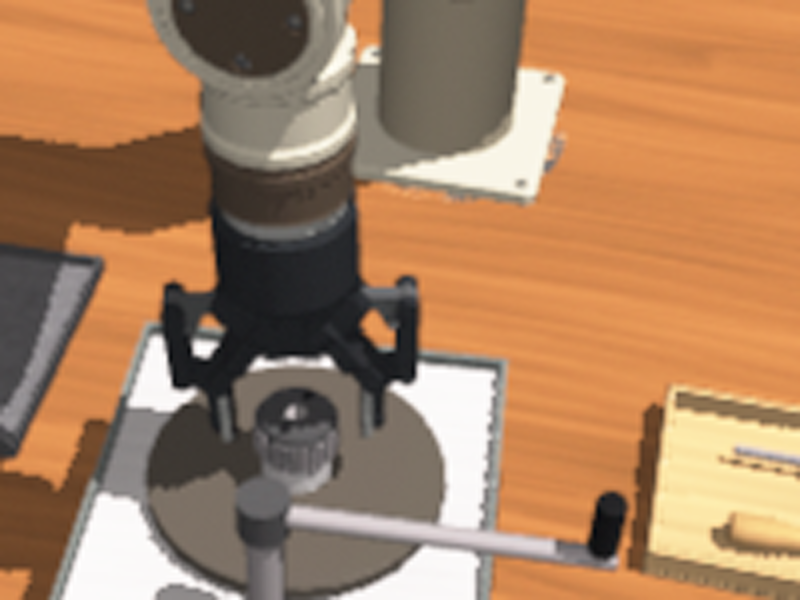

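>>> {"method": "step_arm", "body": {"series": [{"x": -0.1, "y": -0.1, "z": 0, "twist": 0, "jaw": 5.2}, {"x": -0.1, "y": -0.1, "z": 0, "twist": 0, "jaw": 4.4}, {"x": -0.1, "y": -0.1, "z": 0, "twist": 0, "jaw": 4}, {"x": -0.1, "y": -0.1, "z": 0, "twist": 0, "jaw": 4}, {"x": -0.1, "y": -0.1, "z": 0, "twist": 0, "jaw": 4}, {"x": -0.1, "y": -0.1, "z": 0, "twist": 0, "jaw": 4}]}}

```text
clock: 22.43
eef_pos: [0.5372, 0.0094, 0.1443]
tool_rot: [-0.549, 0.422, 0.573, 0.439]
ft_force: [-0.6, -0.9, 5.9]
grip_width: 0.049
```

>>> {"method": "step_arm", "body": {"series": [{"x": 0, "y": 0, "z": 0, "twist": 7, "jaw": 4}, {"x": 0, "y": 0, "z": 0, "twist": 14, "jaw": 4}, {"x": 0, "y": 0, "z": 0, "twist": 21, "jaw": 4}, {"x": 0, "y": 0, "z": 0, "twist": 28, "jaw": 4}, {"x": 0, "y": 0, "z": 0, "twist": 35, "jaw": 4}, {"x": 0, "y": 0, "z": 0, "twist": 42, "jaw": 4}, {"x": 0, "y": 0, "z": 0.1, "twist": 49, "jaw": 4}, {"x": 0, "y": 0, "z": 0.1, "twist": 56, "jaw": 4}, {"x": 0, "y": 0, "z": 0.1, "twist": 63, "jaw": 4}, {"x": 0, "y": 0, "z": 0.1, "twist": 70, "jaw": 4}]}}

```text
clock: 23.27
eef_pos: [0.5357, 0.0097, 0.1453]
tool_rot: [-0.691, 0.029, 0.722, 0.029]
ft_force: [-3.9, 0.0, 4.5]
grip_width: 0.0487
```

```bash
python3 - <<'E'
from h import *
st()
E
```

```text
t 23.27 pos [53.57  0.97 14.53] jawdeg 175.3 down [-0.044  0.002 -0.999] F [-3.9  0.   4.5] T [ 0.14  0.9  -0.21] w 4.87 q [ 0.02  0.4  -0.01  1.21  0.   -1.47]
```

>>> {"method": "step_arm", "body": {"series": [{"x": 0, "y": 0, "z": 0, "twist": 7, "jaw": 4}, {"x": 0, "y": 0, "z": 0, "twist": 14, "jaw": 4}, {"x": 0, "y": 0, "z": 0, "twist": 21, "jaw": 4}, {"x": 0, "y": 0, "z": 0, "twist": 28, "jaw": 4}, {"x": 0, "y": 0, "z": 0.1, "twist": 35, "jaw": 4}, {"x": 0, "y": 0, "z": 0.1, "twist": 42, "jaw": 4}, {"x": 0, "y": 0, "z": 0.1, "twist": 49, "jaw": 4}]}}

```text
clock: 23.85
eef_pos: [0.5348, 0.0091, 0.1461]
tool_rot: [-0.639, -0.262, 0.669, -0.275]
ft_force: [-3.2, -1.4, 3.1]
grip_width: 0.0488
```

```bash
python3 - <<'E'
from h import *
st()
E
```

```text
t 23.85 pos [53.48  0.91 14.61] jawdeg -135.4 down [-0.032 -0.033 -0.999] F [-3.2 -1.4  3.1] T [-0.38  0.59 -0.23] w 4.88 q [ 0.04  0.39 -0.02  1.2  -0.03 -2.31]
```

>>> {"method": "step_arm", "body": {"series": [{"x": 0, "y": 0, "z": 0.3, "twist": 3, "jaw": 4}, {"x": 0, "y": 0, "z": 0.6, "twist": 3, "jaw": 4}]}}

```text
clock: 24.02
eef_pos: [0.5343, 0.0093, 0.1506]
tool_rot: [-0.631, -0.279, 0.662, -0.292]
ft_force: [2.5, 1.4, -6.8]
grip_width: 0.0491
```

```bash
python3 - <<'E'
from h import *
st()
E
```

```text
t 24.02 pos [53.43  0.93 15.06] jawdeg -132.3 down [-0.032 -0.034 -0.999] F [ 2.5  1.4 -6.8] T [ 0.26 -0.56 -0.08] w 4.91 q [ 0.04  0.38 -0.01  1.21 -0.03 -2.37]
```

>>> {"method": "step_arm", "body": {"series": [{"x": 0, "y": 0, "z": 0.4, "twist": 0, "jaw": 4}, {"x": 0, "y": 0, "z": 0.8, "twist": 0, "jaw": 4}, {"x": 0, "y": 0, "z": 0.8, "twist": 0, "jaw": 4}]}}

```text
clock: 24.27
eef_pos: [0.5344, 0.0094, 0.1591]
tool_rot: [-0.631, -0.279, 0.662, -0.292]
ft_force: [0.3, 0.9, -3.4]
grip_width: 0.0485
```

```bash
python3 - <<'E'
from h import *
st()
p,d=grab('scene');crop(p,235,435,105,255,4,'n4')
E
```

```text
t 24.27 pos [53.44  0.94 15.91] jawdeg -132.3 down [-0.032 -0.034 -0.999] F [ 0.3  0.9 -3.4] T [ 0.16 -0.16 -0.03] w 4.85 q [ 0.04  0.38 -0.    1.23 -0.03 -2.37]
```

View pics/n4.png

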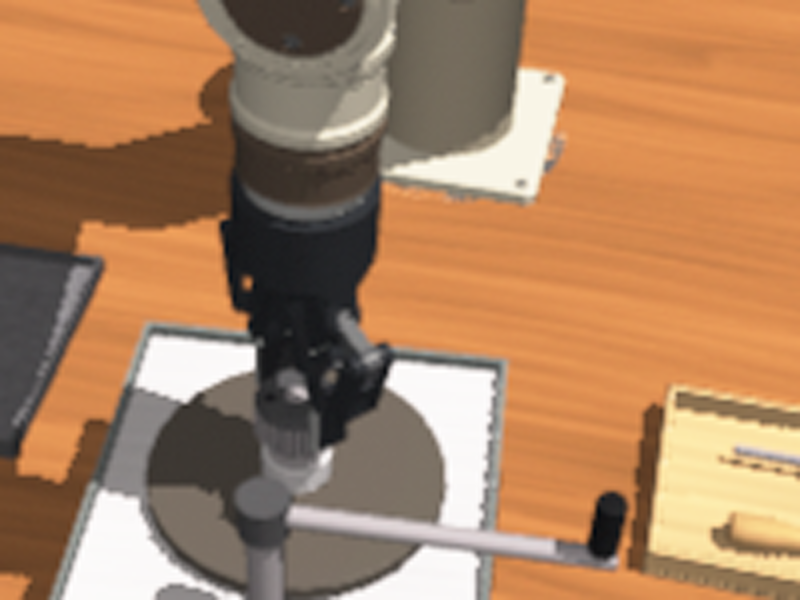

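>>> {"method": "step_arm", "body": {"series": [{"x": 0, "y": 0, "z": 3, "twist": 0, "jaw": 4}, {"x": 0, "y": 0, "z": 6, "twist": 0, "jaw": 4}, {"x": 0, "y": 0, "z": 9, "twist": -7, "jaw": 4}, {"x": 0, "y": 0, "z": 9, "twist": -14, "jaw": 4}, {"x": 0, "y": -4, "z": 9, "twist": -21, "jaw": 4}, {"x": 0, "y": -8, "z": 9, "twist": -28, "jaw": 4}, {"x": 0, "y": -8, "z": 9, "twist": -35, "jaw": 4}, {"x": 0, "y": -8, "z": 9, "twist": -42, "jaw": 4}, {"x": 0, "y": -8, "z": 9, "twist": -42, "jaw": 4}]}}

```text
clock: 25.07
eef_pos: [0.5341, -0.0718, 0.2494]
tool_rot: [-0.69, -0.033, 0.723, -0.034]
ft_force: [-0.5, 0.1, -1.6]
grip_width: 0.0487
```

```bash
python3 - <<'E'
from h import *
st()
p,d=grab('top','d1');W=world("top",d)
w=W[130:215,395:480]; m=(w[...,2]>.009)&(w[...,2]<.03); q=w[m]; print(cv2.minEnclosingCircle(q[:,:2].astype(np.float32)),len(q),q.mean(0))
p,d=grab('scene','d1s');W=world("scene",d)
m=(W[...,2]>.009)&(W[...,2]<.03)&(W[...,0]>.5)&(W[...,0]<.72)&(W[...,1]>-.4)&(W[...,1]<-.2); q=W[m]; print(cv2.minEnclosingCircle(q[:,:2].astype(np.float32)),len(q))
E
```

```text
t 25.07 pos [53.41 -7.18 24.94] jawdeg -174.6 down [-0.046 -0.004 -0.999] F [-0.5  0.1 -1.6] T [ 0.03 -0.07 -0.02] w 4.87 q [-0.13  0.35  0.2   1.47 -0.01 -1.79]
((0.5651007294654846, -0.3231901526451111), 0.13654926419258118) 370 [ 0.59718194 -0.33827721  0.01396926]
((0.6352132558822632, -0.3386240303516388), 0.06590373814105988) 361
```

View pics/d1s.png

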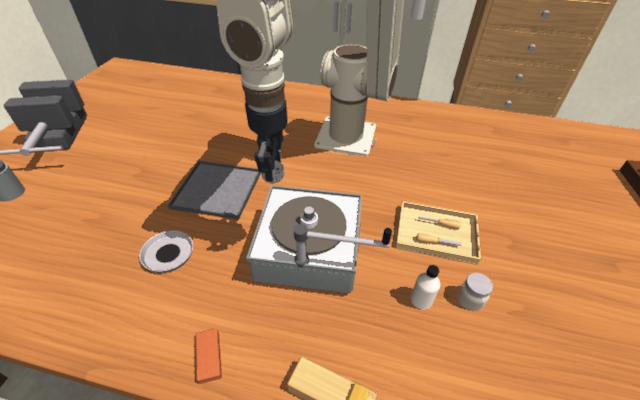

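The nut is in the gripper at (272,172). The dish has been knocked aside and is now at about (167,252) in this view. I'll re-measure it.

```bash
python3 - <<'E'
from h import *
p=cv2.imread("pics/d1.png")[:,:,::-1]
f=bot.camera("top");d=f[1];W=world("top",d)
m=(W[...,2]>.012)&(W[...,2]<.03)&(W[...,0]>.52)&(W[...,0]<.74)&(W[...,1]>-.46)&(W[...,1]<-.2)
c,l,s,ce=cv2.connectedComponentsWithStats(m.astype(np.uint8))
for k in range(1,c):
    if s[k,4]>20: print(s[k].tolist(),cv2.minEnclosingCircle(W[l==k][:,:2].astype(np.float32)))
f=np.load("scene0.npz");W=world("scene",f["d"])
m=(W[...,2]>.012)&(W[...,2]<.03)&(W[...,0]>.5)&(W[...,0]<.72)&(W[...,1]>-.4)&(W[...,1]<-.2); q=W[m]; print("t0 scene",cv2.minEnclosingCircle(q[:,:2].astype(np.float32)),len(q))
st();to(63.4,-33.8,150,22)
E
```

```text
[422, 139, 43, 42, 187] ((0.6337137222290039, -0.335305780172348), 0.06554338335990906)
t0 scene ((0.6022824645042419, -0.30171385407447815), 0.06639323383569717) 259
t 25.22 pos [53.43 -7.04 24.93] jawdeg -174.2 down [-0.046 -0.004 -0.999] F [-0.3  0.6 -2. ] T [ 0.02 -0.05 -0.03] w 4.87 q [-0.13  0.35  0.2   1.47 -0.01 -1.8 ]
dx 9.97 dy -26.76 dz -2.93 tw -35.8
```

>>> {"method": "step_arm", "body": {"series": [{"x": 8.7, "y": -26, "z": 0, "twist": -115, "jaw": 4}, {"x": 8.7, "y": -26, "z": 0, "twist": -115, "jaw": 4}, {"x": 8.7, "y": -26, "z": 0, "twist": -115, "jaw": 4}, {"x": 8.7, "y": -26, "z": 0, "twist": -115, "jaw": 4}, {"x": 8.7, "y": -26, "z": 0, "twist": -115, "jaw": 4}, {"x": 8.7, "y": -26, "z": 0, "twist": -115, "jaw": 4}, {"x": 8.7, "y": -26, "z": 0, "twist": -115, "jaw": 4}, {"x": 8.7, "y": -26, "z": 0, "twist": -115, "jaw": 4}, {"x": 8.7, "y": -26, "z": 0, "twist": -115, "jaw": 4}, {"x": 8.7, "y": -26, "z": 0, "twist": -115, "jaw": 4}]}}

```text
clock: 26.05
eef_pos: [0.6215, -0.3306, 0.2479]
tool_rot: [-0.578, 0.377, 0.607, 0.395]
ft_force: [1.7, 0.2, -1.4]
grip_width: 0.0487
```

>>> {"method": "step_arm", "body": {"series": [{"x": 0, "y": 0, "z": -2, "twist": -45, "jaw": 4}, {"x": 0, "y": 0, "z": -4, "twist": -45, "jaw": 4}, {"x": 0, "y": 0, "z": -6, "twist": -45, "jaw": 4}, {"x": 0, "y": 0, "z": -8, "twist": -45, "jaw": 4}, {"x": 0, "y": 0, "z": -10, "twist": -45, "jaw": 4}, {"x": 0, "y": 0, "z": -12, "twist": -45, "jaw": 4}, {"x": 0, "y": 0, "z": -14, "twist": -45, "jaw": 4}, {"x": 0, "y": 0, "z": -14, "twist": -45, "jaw": 4}]}}

```text
clock: 26.72
eef_pos: [0.6189, -0.3281, 0.1024]
tool_rot: [-0.387, 0.57, 0.413, 0.595]
ft_force: [-1.1, 1.0, -3.6]
grip_width: 0.0485
```

```bash
python3 - <<'E'
from h import *
st()
p,d=grab('scene');crop(p,105,265,135,285,4,'d2')
to(62.1,-33.0,65,1.4)
E
```

```text
t 26.72 pos [ 61.89 -32.81  10.24] jawdeg 68.9 down [ 0.008  0.049 -0.999] F [-1.1  1.  -3.6] T [-0.05  0.12 -0.01] w 4.85 q [-0.51  0.73  0.45  1.31  0.05 -0.14]
dx 0.12 dy -0.13 dz -9.09 tw -4.0
```

View pics/d2.png

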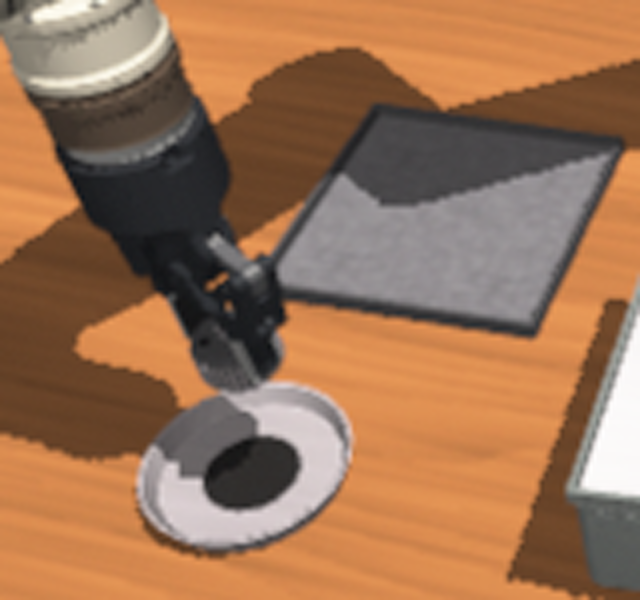

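>>> {"method": "step_arm", "body": {"series": [{"x": 0.2, "y": -0.2, "z": -2.5, "twist": 0, "jaw": 4}, {"x": 0.2, "y": -0.2, "z": -5, "twist": 0, "jaw": 4}, {"x": 0.2, "y": -0.2, "z": -7, "twist": 0, "jaw": 4}, {"x": 0.2, "y": -0.2, "z": -8.4, "twist": 0, "jaw": 4}, {"x": 0.2, "y": -0.2, "z": -8.6, "twist": 0, "jaw": 4}, {"x": 0.2, "y": -0.2, "z": -8.6, "twist": 0, "jaw": 4}]}}

```text
clock: 27.27
eef_pos: [0.6221, -0.3304, 0.0191]
tool_rot: [-0.389, 0.569, 0.413, 0.595]
ft_force: [-0.8, 0.1, -1.9]
grip_width: 0.0488
```

```bash
python3 - <<'E'
from h import *
st()
p,d=grab('scene');crop(p,105,265,135,285,4,'d3')
E
```

```text
t 27.27 pos [ 62.21 -33.04   1.91] jawdeg 69.1 down [ 0.01   0.048 -0.999] F [-0.8  0.1 -1.9] T [-0.02  0.01  0.03] w 4.88 q [-0.51  0.8   0.35  1.14  0.05 -0.14]
```

View pics/d3.png

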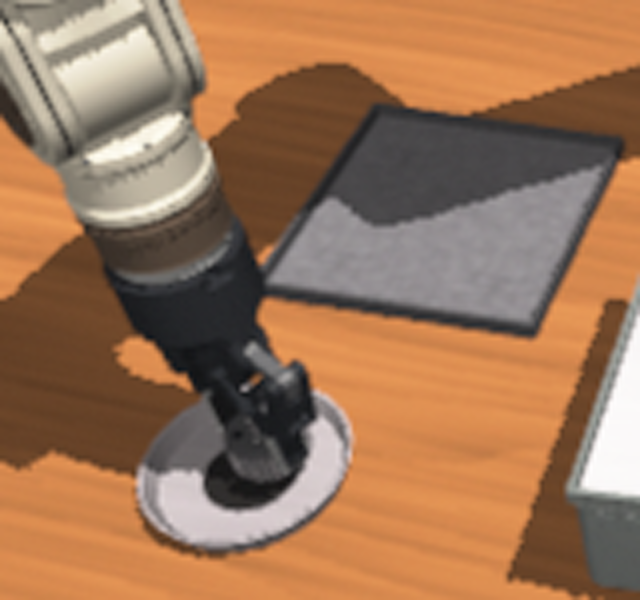

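The nut hangs over the dish, at zoomed (262,460). Lower it the last bit and release.

>>> {"method": "step_arm", "body": {"series": [{"x": 0, "y": 0, "z": -0.4, "twist": 0, "jaw": 4}, {"x": 0, "y": 0, "z": -0.4, "twist": 0, "jaw": 4}, {"x": 0, "y": 0, "z": -0.3, "twist": 0, "jaw": 5.4}, {"x": 0, "y": 0, "z": -0.3, "twist": 0, "jaw": 6}, {"x": 0, "y": 0, "z": -0.2, "twist": 0, "jaw": 6}, {"x": 0, "y": 0, "z": 1.5, "twist": 0, "jaw": 6}, {"x": 0, "y": 0, "z": 4, "twist": 0, "jaw": 6}, {"x": 0, "y": 0, "z": 8, "twist": 0, "jaw": 6}, {"x": 0, "y": 0, "z": 12, "twist": 0, "jaw": 6}, {"x": 0, "y": 0, "z": 16, "twist": 0, "jaw": 6}]}}

```text
clock: 28.15
eef_pos: [0.6225, -0.3307, 0.1824]
tool_rot: [-0.39, 0.569, 0.412, 0.595]
ft_force: [0.6, -0.5, -0.9]
grip_width: 0.06
```

```bash
python3 - <<'E'
from h import *
st()
p,d=grab('scene','d4');crop(p,105,265,135,285,4,'d4z');W=world("scene",d)
q=W[(W[...,2]>.012)&(W[...,2]<.024)&(W[...,0]>.5)&(W[...,0]<.72)&(W[...,1]>-.44)&(W[...,1]<-.2)];print("dish",cv2.minEnclosingCircle(q[:,:2].astype(np.float32)))
q=W[(W[...,2]>.028)&(W[...,2]<.05)&(W[...,0]>.5)&(W[...,0]<.72)&(W[...,1]>-.44)&(W[...,1]<-.2)];print("nut top",cv2.minEnclosingCircle(q[:,:2].astype(np.float32)),q[:,2].max())
# disc boss/spindle
q=W[(W[...,2]>.130)&(W[...,2]<.139)&(abs(W[...,0]-.537)<.04)&(abs(W[...,1]-.01)<.04)];print("boss",cv2.minEnclosingCircle(q[:,:2].astype(np.float32)),len(q))
q=W[(W[...,2]>.148)&(W[...,2]<.16)&(abs(W[...,0]-.537)<.04)&(abs(W[...,1]-.01)<.04)];print("spindle",cv2.minEnclosingCircle(q[:,:2].astype(np.float32)),len(q))
E
```

```text
t 28.15 pos [ 62.25 -33.07  18.24] jawdeg 69.1 down [ 0.012  0.047 -0.999] F [ 0.6 -0.5 -0.9] T [-0.1  -0.1  -0.01] w 6.0 q [-0.51  0.7   0.61  1.49  0.05 -0.14]
dish ((0.6347423195838928, -0.33814892172813416), 0.06607934832572937)
nut top ((0.6237053871154785, -0.3281921148300171), 0.02440938726067543) 0.03446533491849347
boss ((0.5385629534721375, 0.01096157543361187), 0.021910177543759346) 72
spindle ((0.5371324419975281, 0.009470459073781967), 0.01354963704943657) 94
```

View pics/d4z.png

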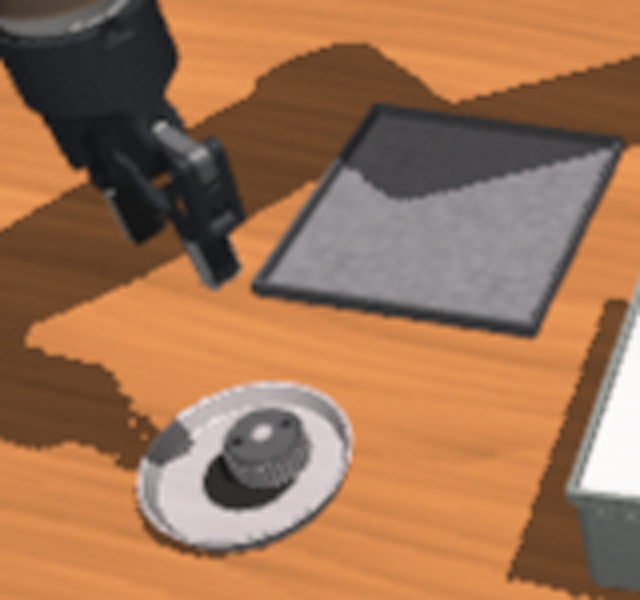

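The nut is on the dish floor, about 15 mm from its centre. The tool has picked up about 0.048 rad of tilt. I'll move over clear space and try to work it out before lifting the disc.

>>> {"method": "step_arm", "body": {"series": [{"x": -10, "y": 0, "z": 18, "twist": -100, "jaw": 6}, {"x": -20, "y": 0, "z": 18, "twist": -100, "jaw": 6}, {"x": -20, "y": 0, "z": 18, "twist": -100, "jaw": 6}, {"x": -20, "y": 0, "z": 18, "twist": -100, "jaw": 6}, {"x": -20, "y": 0, "z": 18, "twist": -100, "jaw": 6}, {"x": -20, "y": 0, "z": 18, "twist": -100, "jaw": 6}, {"x": -20, "y": 0, "z": 18, "twist": -100, "jaw": 6}, {"x": -20, "y": 0, "z": 18, "twist": -100, "jaw": 6}, {"x": -20, "y": 0, "z": 18, "twist": -100, "jaw": 6}, {"x": -20, "y": 0, "z": 18, "twist": -100, "jaw": 6}]}}

```text
clock: 29.03
eef_pos: [0.4255, -0.3329, 0.3754]
tool_rot: [0.015, 0.69, -0.021, 0.723]
ft_force: [0.4, 0.2, 0.3]
grip_width: 0.0599
```

>>> {"method": "step_arm", "body": {"series": [{"x": 0, "y": 0, "z": 0, "twist": -38, "jaw": 6}, {"x": 0, "y": 0, "z": 0, "twist": -38, "jaw": 6}, {"x": 0, "y": 0, "z": 0, "twist": -38, "jaw": 6}, {"x": 0, "y": 0, "z": 0, "twist": -38, "jaw": 6}, {"x": 0, "y": 0, "z": 0, "twist": -38, "jaw": 6}, {"x": 0, "y": 0, "z": 0, "twist": -38, "jaw": 6}, {"x": 0, "y": 0, "z": 0, "twist": -38, "jaw": 6}]}}

```text
clock: 29.62
eef_pos: [0.4255, -0.3328, 0.3758]
tool_rot: [0.238, 0.647, -0.256, 0.677]
ft_force: [0.8, -0.2, 0.2]
grip_width: 0.06
```

```bash
python3 -c "
from h import *
st()"
```

```text
t 29.62 pos [ 42.55 -33.28  37.58] jawdeg -40.9 down [ 0.031 -0.037 -0.999] F [ 0.8 -0.2  0.2] T [ 0.06  0.06 -0.01] w 6.0 q [-0.66  0.28  0.42  1.67 -0.01  1.63]
```

>>> {"method": "step_arm", "body": {"series": [{"x": 0, "y": 0, "z": -4, "twist": 0, "jaw": 6}, {"x": 0, "y": 0, "z": -8, "twist": 0, "jaw": 6}, {"x": 0, "y": 0, "z": -12, "twist": 0, "jaw": 6}]}}

```text
clock: 29.87
eef_pos: [0.4259, -0.3332, 0.2557]
tool_rot: [0.238, 0.646, -0.255, 0.679]
ft_force: [1.1, -0.7, -1.1]
grip_width: 0.0599
```

```bash
python3 -c "
from h import *
st()"
```

```text
t 29.87 pos [ 42.59 -33.32  25.57] jawdeg -40.8 down [ 0.034 -0.04  -0.999] F [ 1.1 -0.7 -1.1] T [ 0.07 -0.01  0.02] w 5.99 q [-0.66  0.27  0.11  1.36 -0.01  1.63]
```

>>> {"method": "step_arm", "body": {"series": [{"x": 0, "y": 0, "z": 4, "twist": 0, "jaw": 6}, {"x": 0, "y": 0, "z": 8, "twist": 0, "jaw": 6}, {"x": 0, "y": 0, "z": 12, "twist": 0, "jaw": 6}]}}

```text
clock: 30.12
eef_pos: [0.4202, -0.3288, 0.3675]
tool_rot: [0.239, 0.654, -0.253, 0.671]
ft_force: [2.5, -1.4, 3.2]
grip_width: 0.0602
```

```bash
python3 -c "
from h import *
st()"
```

```text
t 30.12 pos [ 42.02 -32.88  36.75] jawdeg -40.7 down [ 0.016 -0.026 -1.   ] F [ 2.5 -1.4  3.2] T [-0.11 -0.14  0.04] w 6.02 q [-0.66  0.28  0.4   1.67 -0.01  1.62]
```

>>> {"method": "step_arm", "body": {"series": [{"x": 0, "y": 0, "z": 0, "twist": 0, "jaw": 6}, {"x": 0, "y": 0, "z": -3, "twist": 0, "jaw": 6}, {"x": 0, "y": 0, "z": -6, "twist": 0, "jaw": 6}, {"x": 0, "y": 0, "z": -9, "twist": 0, "jaw": 6}, {"x": 0, "y": 0, "z": -12, "twist": 0, "jaw": 6}, {"x": 0, "y": 0, "z": -12, "twist": 0, "jaw": 6}, {"x": 0, "y": 0, "z": -12, "twist": 0, "jaw": 6}, {"x": 0, "y": 0, "z": -12, "twist": 0, "jaw": 6}, {"x": 0, "y": 0, "z": -12, "twist": 0, "jaw": 6}]}}

```text
clock: 30.87
eef_pos: [0.4217, -0.33, 0.2504]
tool_rot: [0.239, 0.653, -0.253, 0.673]
ft_force: [0.2, 1.0, 0.4]
grip_width: 0.0599
```

>>> {"method": "step_arm", "body": {"series": [{"x": 0, "y": 0, "z": 4, "twist": 0, "jaw": 6}, {"x": 0, "y": 0, "z": 8, "twist": 0, "jaw": 6}, {"x": 0, "y": 0, "z": 12, "twist": 0, "jaw": 6}]}}

```text
clock: 31.12
eef_pos: [0.4215, -0.3299, 0.3738]
tool_rot: [0.238, 0.652, -0.253, 0.674]
ft_force: [0.6, -1.2, 1.4]
grip_width: 0.0597
```

```bash
python3 -c "
from h import *
st()"
```

```text
t 31.12 pos [ 42.15 -32.99  37.38] jawdeg -40.7 down [ 0.022 -0.031 -0.999] F [ 0.6 -1.2  1.4] T [-0.   -0.11 -0.02] w 5.97 q [-0.66  0.28  0.42  1.68 -0.01  1.62]
```

>>> {"method": "step_arm", "body": {"series": [{"x": 0, "y": 0, "z": 0, "twist": 0, "jaw": 6}, {"x": 0, "y": 0, "z": -3, "twist": 0, "jaw": 6}, {"x": 0, "y": 0, "z": -6, "twist": 0, "jaw": 6}, {"x": 0, "y": 0, "z": -9, "twist": 0, "jaw": 6}, {"x": 0, "y": 0, "z": -12, "twist": 0, "jaw": 6}, {"x": 0, "y": 0, "z": -12, "twist": 0, "jaw": 6}, {"x": 0, "y": 0, "z": -12, "twist": 0, "jaw": 6}, {"x": 0, "y": 0, "z": -12, "twist": 0, "jaw": 6}, {"x": 0, "y": 0, "z": -12, "twist": 0, "jaw": 6}]}}

```text
clock: 31.87
eef_pos: [0.4232, -0.3312, 0.2574]
tool_rot: [0.238, 0.649, -0.254, 0.676]
ft_force: [0.9, -0.2, 0.3]
grip_width: 0.0601
```

```bash
python3 -c "
from h import *
st()"
```

```text
t 31.87 pos [ 42.32 -33.12  25.74] jawdeg -40.7 down [ 0.028 -0.034 -0.999] F [ 0.9 -0.2  0.3] T [ 0.05  0.05 -0.01] w 6.01 q [-0.66  0.27  0.11  1.37 -0.01  1.62]
```

>>> {"method": "step_arm", "body": {"series": [{"x": 0, "y": 0, "z": -4, "twist": 0, "jaw": 6}, {"x": 0, "y": 0, "z": -8, "twist": 0, "jaw": 6}, {"x": 0, "y": 0, "z": -4, "twist": 0, "jaw": 6}, {"x": 0, "y": 0, "z": 0, "twist": 0, "jaw": 6}, {"x": 0, "y": 0, "z": 4, "twist": 0, "jaw": 6}]}}

```text
clock: 32.28
eef_pos: [0.4201, -0.3288, 0.295]
tool_rot: [0.239, 0.653, -0.253, 0.673]
ft_force: [2.5, -1.2, 0.9]
grip_width: 0.06
```

```bash
python3 -c "
from h import *
st()"
```

```text
t 32.28 pos [ 42.01 -32.88  29.5 ] jawdeg -40.7 down [ 0.019 -0.028 -0.999] F [ 2.5 -1.2  0.9] T [-0.12 -0.08 -0.03] w 6.0 q [-0.66  0.26  0.2   1.47 -0.01  1.62]
```

>>> {"method": "step_arm", "body": {"series": [{"x": 0, "y": 0, "z": 0, "twist": 0, "jaw": 6}, {"x": 0, "y": 0, "z": 4, "twist": 0, "jaw": 6}]}}

```text
clock: 32.45
eef_pos: [0.4151, -0.3249, 0.3286]
tool_rot: [0.241, 0.659, -0.251, 0.667]
ft_force: [-1.2, 0.6, -4.4]
grip_width: 0.0601
```

```bash
python3 -c "
from h import *
st()"
```

```text
t 32.45 pos [ 41.51 -32.49  32.86] jawdeg -40.7 down [ 0.005 -0.017 -1.   ] F [-1.2  0.6 -4.4] T [ 0.08  0.14 -0.02] w 6.01 q [-0.66  0.27  0.29  1.58 -0.01  1.62]
```

>>> {"method": "step_arm", "body": {"series": [{"x": 0, "y": 0, "z": -4, "twist": 0, "jaw": 6}, {"x": 0, "y": 0, "z": -8, "twist": 0, "jaw": 6}, {"x": 0, "y": 0, "z": -4, "twist": 0, "jaw": 6}]}}

```text
clock: 32.7
eef_pos: [0.3869, -0.3031, 0.2512]
tool_rot: [0.249, 0.687, -0.242, 0.638]
ft_force: [-11.2, 8.5, -13.5]
grip_width: 0.06
```

```bash
python3 -c "
from h import *
st()"
```

```text
t 32.7 pos [ 38.69 -30.31  25.12] jawdeg -40.7 down [-0.062  0.035 -0.998] F [-11.2   8.5 -13.5] T [ 0.6   0.69 -0.01] w 6.0 q [-0.66  0.27  0.1   1.46 -0.01  1.62]
```

```bash
python3 -c "
from h import *
for i in range(6):
  bot.camera('top'); st()"
```

```text
t 32.75 pos [ 39.32 -30.8   26.7 ] jawdeg -40.7 down [-0.047  0.023 -0.999] F [-1.9  0.6  2.1] T [-0.02 -0.05 -0.02] w 5.99 q [-0.66  0.27  0.13  1.49 -0.01  1.62]
t 32.8 pos [ 40.51 -31.72  27.9 ] jawdeg -40.7 down [-0.018  0.001 -1.   ] F [ 1.6 -2.1  1.5] T [-0.09 -0.16  0.05] w 6.0 q [-0.66  0.27  0.16  1.48 -0.01  1.62]
t 32.85 pos [ 41.26 -32.3   28.69] jawdeg -40.7 down [ 0.001 -0.014 -1.   ] F [ 1.3 -0.2  1.3] T [-0.04 -0.04  0.03] w 6.0 q [-0.66  0.27  0.18  1.48 -0.01  1.62]
t 32.9 pos [ 41.67 -32.61  29.15] jawdeg -40.7 down [ 0.011 -0.022 -1.   ] F [ 1.  -0.6  0.7] T [ 0.   -0.06  0.01] w 5.97 q [-0.66  0.27  0.19  1.48 -0.01  1.62]
t 32.95 pos [ 41.86 -32.76  29.38] jawdeg -40.7 down [ 0.016 -0.025 -1.   ] F [ 0.1 -0.9  1.1] T [-0.03 -0.    0.01] w 5.98 q [-0.66  0.27  0.2   1.48 -0.01  1.62]
t 33.0 pos [ 41.93 -32.81  29.46] jawdeg -40.7 down [ 0.017 -0.026 -1.   ] F [-0.2 -0.   0.3] T [ 0.05  0.01 -0.04] w 5.99 q [-0.66  0.27  0.2   1.48 -0.01  1.62]
```

The camera calls let the arm settle without taking on a new base pose. I'll repeat the bounce and catch the pose as the tilt passes zero.

>>> {"method": "step_arm", "body": {"series": [{"x": 0, "y": 0, "z": -4, "twist": 0, "jaw": 6}, {"x": 0, "y": 0, "z": -8, "twist": 0, "jaw": 6}, {"x": 0, "y": 0, "z": -4, "twist": 0, "jaw": 6}]}}

```text
clock: 33.25
eef_pos: [0.3958, -0.31, 0.2221]
tool_rot: [0.246, 0.677, -0.245, 0.649]
ft_force: [-13.3, 10.1, -14.3]
grip_width: 0.0598
```

```bash
python3 -c "
from h import *
for i in range(8):
  R=Ro.from_quat(bot.get_obs()['tool_rot']).as_matrix()[:,0]; print(np.round(R,3))
  if R[0]*.766-R[1]*.643>-.003: break
  bot.camera('top')"
```

```text
[-0.038  0.016 -0.999]
[-0.021  0.003 -1.   ]
[ 0.004 -0.016 -1.   ]
```

>>> {"method": "step_arm", "body": {"series": [{"x": 0, "y": 0, "z": 0, "twist": 0, "jaw": 6}, {"x": 0, "y": 0, "z": 0, "twist": 0, "jaw": 6}, {"x": 0, "y": 0, "z": 0, "twist": 0, "jaw": 6}, {"x": 0, "y": 0, "z": 0, "twist": 0, "jaw": 6}]}}

```text
clock: 33.68
eef_pos: [0.4168, -0.3262, 0.253]
tool_rot: [0.24, 0.657, -0.252, 0.669]
ft_force: [0.5, -0.0, -0.6]
grip_width: 0.0597
```

```bash
python3 -c "
from h import *
bot.camera('top');st()"
```

```text
t 33.73 pos [ 41.61 -32.57  25.22] jawdeg -40.7 down [ 0.01  -0.021 -1.   ] F [-0.7 -0.4  0. ] T [ 0.03  0.03 -0.04] w 5.96 q [-0.66  0.27  0.1   1.38 -0.01  1.62]
```

>>> {"method": "step_arm", "body": {"series": [{"x": 0, "y": 0, "z": 4, "twist": 0, "jaw": 6}, {"x": 0, "y": 0, "z": 4, "twist": 0, "jaw": 6}, {"x": 0, "y": 0, "z": 0, "twist": 0, "jaw": 6}, {"x": 0, "y": 0, "z": -4, "twist": 0, "jaw": 6}, {"x": 0, "y": 0, "z": 0, "twist": 0, "jaw": 6}]}}

```text
clock: 34.15
eef_pos: [0.3896, -0.3052, 0.2168]
tool_rot: [0.248, 0.683, -0.243, 0.643]
ft_force: [-12.6, 10.3, -13.9]
grip_width: 0.0599
```

```bash
python3 -c "
from h import *
for i in range(8):
  R=Ro.from_quat(bot.get_obs()['tool_rot']).as_matrix()[:,0]; print(np.round(R,3))
  if R[0]*.766-R[1]*.643>-.02: break
  bot.camera('top')"
```

```text
[-0.051  0.026 -0.998]
[-0.035  0.014 -0.999]
[-0.009 -0.006 -1.   ]
```

>>> {"method": "step_arm", "body": {"series": [{"x": 0, "y": 0, "z": 0, "twist": 0, "jaw": 6}, {"x": 0, "y": 0, "z": 0, "twist": 0, "jaw": 6}, {"x": 0, "y": 0, "z": 0, "twist": 0, "jaw": 6}, {"x": 0, "y": 0, "z": 0, "twist": 0, "jaw": 6}]}}

```text
clock: 34.58
eef_pos: [0.4104, -0.3213, 0.2465]
tool_rot: [0.242, 0.663, -0.25, 0.663]
ft_force: [-0.3, -0.3, -0.5]
grip_width: 0.0601
```

```bash
python3 -c "
from h import *
bot.camera('top');st()"
```

```text
t 34.63 pos [ 41.   -32.1   24.61] jawdeg -40.7 down [-0.004 -0.01  -1.   ] F [-0.5  0.8 -0.9] T [ 0.    0.07 -0.01] w 5.97 q [-0.66  0.27  0.09  1.38 -0.01  1.62]
```

```bash
python3 - <<'E'
from h import *
to(53.7,1.0,-45,24)
p,d=grab('scene');W=world("scene",d)
q=W[(W[...,2]>.009)&(W[...,2]<.022)&(W[...,0]>.25)&(W[...,0]<.5)&(W[...,1]>-.46)&(W[...,1]<-.19)];print(cv2.minAreaRect(q[:,:2].astype(np.float32)),len(q))
E
```

```text
dx 12.7 dy 33.1 dz -0.61 tw -4.3
((0.38018834590911865, -0.3217877149581909), (0.21584641933441162, 0.21268188953399658), 3.2993204593658447) 442
```

>>> {"method": "step_arm", "body": {"series": [{"x": 12.8, "y": 33, "z": 0, "twist": -4, "jaw": 6}, {"x": 12.8, "y": 33, "z": 0, "twist": -4, "jaw": 6}, {"x": 12.8, "y": 33, "z": 0, "twist": -4, "jaw": 6}, {"x": 12.8, "y": 33, "z": 0, "twist": -4, "jaw": 6}, {"x": 12.8, "y": 33, "z": 0, "twist": -4, "jaw": 6}, {"x": 12.8, "y": 33, "z": 0, "twist": -4, "jaw": 6}, {"x": 12.8, "y": 33, "z": 0, "twist": -4, "jaw": 6}, {"x": 12.8, "y": 33, "z": 0, "twist": -4, "jaw": 6}, {"x": 12.8, "y": 33, "z": 0, "twist": -4, "jaw": 6}, {"x": 12.8, "y": 33, "z": 0, "twist": -4, "jaw": 6}]}}

```text
clock: 35.52
eef_pos: [0.54, 0.0137, 0.246]
tool_rot: [0.264, 0.655, -0.269, 0.655]
ft_force: [0.2, -0.3, 0.5]
grip_width: 0.0601
```

```bash
python3 - <<'E'
from h import *
bot.camera('top');bot.camera('top');p,d=grab('scene');W=world("scene",d)
st();to(53.7,1.0,-45,11.8)
q=W[(W[...,2]>.148)&(W[...,2]<.16)&(abs(W[...,0]-.537)<.04)&(abs(W[...,1]-.01)<.04)];print("spindle",cv2.minEnclosingCircle(q[:,:2].astype(np.float32)),len(q))
E
```

```text
t 35.67 pos [53.79  0.91 24.59] jawdeg -44.6 down [-0.005 -0.009 -1.   ] F [ 0.6 -0.5 -0.1] T [0.06 0.04 0.02] w 6.03 q [ 0.02  0.32  0.14  1.4  -0.01  2.37]
dx -0.09 dy 0.09 dz -12.79 tw -0.4
spindle ((0.5374796986579895, 0.009629270061850548), 0.013338434509932995) 90
```

>>> {"method": "step_arm", "body": {"series": [{"x": -0.1, "y": 0.1, "z": -3, "twist": 0, "jaw": 6}, {"x": -0.1, "y": 0.1, "z": -6, "twist": 0, "jaw": 6}, {"x": -0.1, "y": 0.1, "z": -9, "twist": 0, "jaw": 6}, {"x": -0.1, "y": 0.1, "z": -11, "twist": 0, "jaw": 6}, {"x": -0.1, "y": 0.1, "z": -12, "twist": 0, "jaw": 6}, {"x": -0.1, "y": 0.1, "z": -12.4, "twist": 0, "jaw": 6}, {"x": -0.1, "y": 0.1, "z": -12.4, "twist": 0, "jaw": 6}, {"x": -0.1, "y": 0.1, "z": -12.4, "twist": 0, "jaw": 6}]}}

```text
clock: 36.33
eef_pos: [0.538, 0.0095, 0.1233]
tool_rot: [0.266, 0.654, -0.272, 0.654]
ft_force: [-0.2, 0.5, 0.9]
grip_width: 0.0595
```

```bash
python3 - <<'E'
from h import *
bot.camera('top');bot.camera('top');p,d=grab('scene');crop(p,235,435,105,255,4,'k1')
st();to(53.7,1.0,-45,11.7)
E
```

```text
t 36.48 pos [53.82  1.   12.36] jawdeg -44.7 down [-0.002 -0.009 -1.   ] F [-0.8  0.4  1.2] T [ 0.03  0.07 -0.01] w 5.99 q [ 0.02  0.39 -0.08  1.11 -0.01  2.37]
dx -0.12 dy -0.0 dz -0.66 tw -0.3
```

View pics/k1.png

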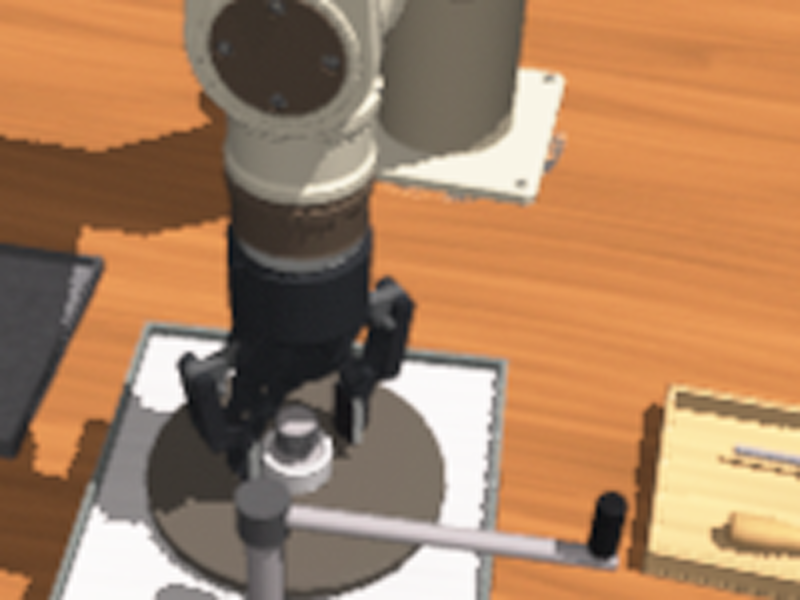

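The fingers straddle the boss at zoomed (297,460). Go down 6 mm, then close.

>>> {"method": "step_arm", "body": {"series": [{"x": -0.1, "y": 0, "z": -0.4, "twist": 0, "jaw": 6}, {"x": -0.1, "y": 0, "z": -0.6, "twist": 0, "jaw": 6}, {"x": -0.1, "y": 0, "z": -0.6, "twist": 0, "jaw": 4.6}, {"x": -0.1, "y": 0, "z": -0.6, "twist": 0, "jaw": 3.6}, {"x": -0.1, "y": 0, "z": -0.6, "twist": 0, "jaw": 3}, {"x": -0.1, "y": 0, "z": -0.6, "twist": 0, "jaw": 3}, {"x": -0.1, "y": 0, "z": -0.6, "twist": 0, "jaw": 3}, {"x": -0.1, "y": 0, "z": -0.6, "twist": 0, "jaw": 3}]}}

```text
clock: 37.15
eef_pos: [0.5373, 0.0099, 0.1181]
tool_rot: [0.265, 0.653, -0.272, 0.655]
ft_force: [-1.6, -0.7, 4.6]
grip_width: 0.0397
```

```bash
python3 - <<'E'
from h import *
bot.camera('top');bot.camera('top')
st()
E
```

```text
t 37.25 pos [53.73  0.99 11.81] jawdeg -44.7 down [-0.001 -0.009 -1.   ] F [-1.1 -1.4  5.6] T [-0.22  0.32  0.03] w 3.98 q [ 0.02  0.39 -0.09  1.09 -0.01  2.37]
```

>>> {"method": "step_arm", "body": {"series": [{"x": 0, "y": 0, "z": 1, "twist": 0, "jaw": 3}, {"x": 0, "y": 0, "z": 2, "twist": 0, "jaw": 3}, {"x": 0, "y": 0, "z": 3, "twist": 0, "jaw": 3}, {"x": 0, "y": 0, "z": 4, "twist": 0, "jaw": 3}, {"x": 0, "y": 0, "z": 5, "twist": 0, "jaw": 3}, {"x": 0, "y": 0, "z": 6, "twist": 0, "jaw": 3}, {"x": 0, "y": 0, "z": 6.3, "twist": 0, "jaw": 3}, {"x": 0, "y": 0, "z": 6.3, "twist": 0, "jaw": 3}]}}

```text
clock: 37.92
eef_pos: [0.5382, 0.01, 0.1827]
tool_rot: [0.266, 0.652, -0.272, 0.656]
ft_force: [1.3, -0.2, -5.6]
grip_width: 0.0398
```

```bash
python3 - <<'E'
from h import *
bot.camera('top');p,d=grab('scene');crop(p,235,435,105,255,4,'k2')
st()
E
```

```text
t 38.02 pos [53.71  0.99 18.1 ] jawdeg -44.7 down [-0.002 -0.009 -1.   ] F [-1.1  0.5 -5.8] T [-0.01 -0.01 -0.02] w 3.96 q [ 0.02  0.34  0.01  1.24 -0.01  2.37]
```

View pics/k2.png

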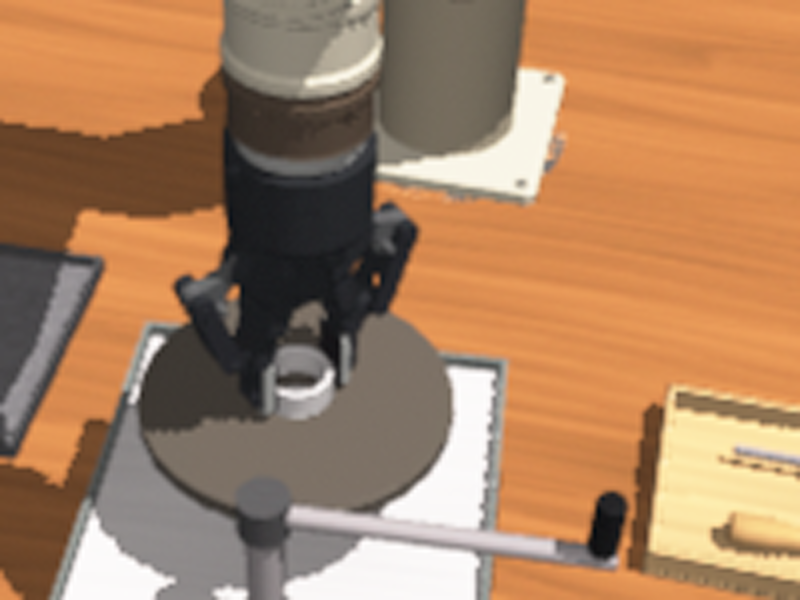

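The disc is off the spindle and level, weighing 5.8 N. Move forward away from the post, then over to the disc tray.

>>> {"method": "step_arm", "body": {"series": [{"x": -3, "y": 0, "z": 0.3, "twist": 0, "jaw": 3}, {"x": -6, "y": -1, "z": 1, "twist": 0, "jaw": 3}, {"x": -8, "y": -4, "z": 3, "twist": 0, "jaw": 3}, {"x": -10, "y": -7.5, "z": 4, "twist": 0, "jaw": 3}, {"x": -11.5, "y": -11, "z": 4, "twist": 0, "jaw": 3}, {"x": -13, "y": -14.5, "z": 4, "twist": 0, "jaw": 3}, {"x": -14, "y": -18, "z": 4, "twist": 0, "jaw": 3}, {"x": -15, "y": -21.5, "z": 4, "twist": 0, "jaw": 3}, {"x": -15.5, "y": -25, "z": 4, "twist": 0, "jaw": 3}, {"x": -15.7, "y": -28.5, "z": 4, "twist": 0, "jaw": 3}]}}

```text
clock: 38.85
eef_pos: [0.3783, -0.2762, 0.2206]
tool_rot: [0.266, 0.654, -0.272, 0.654]
ft_force: [1.6, 0.6, -6.1]
grip_width: 0.0394
```

```bash
python3 - <<'E'
from h import *
bot.camera('top');bot.camera('top');bot.camera('top')
st();to(38.0,-32.15,None,10)
E
```

```text
t 39.0 pos [ 37.93 -27.71  22.02] jawdeg -44.9 down [-0.002 -0.009 -1.   ] F [-0.5  1.  -5.6] T [0.16 0.01 0.  ] w 4.01 q [-0.63  0.18 -0.1   1.29 -0.01  1.73]
dx 0.07 dy -4.44 dz -12.02 tw None
```

>>> {"method": "step_arm", "body": {"series": [{"x": 0.1, "y": -2, "z": -1, "twist": 0, "jaw": 3}, {"x": 0.1, "y": -4.4, "z": -3, "twist": 0, "jaw": 3}, {"x": 0.1, "y": -4.4, "z": -6, "twist": 0, "jaw": 3}, {"x": 0.1, "y": -4.4, "z": -9, "twist": 0, "jaw": 3}, {"x": 0.1, "y": -4.4, "z": -12, "twist": 0, "jaw": 3}, {"x": 0.1, "y": -4.4, "z": -15, "twist": 0, "jaw": 3}, {"x": 0.1, "y": -4.4, "z": -16, "twist": 0, "jaw": 3}, {"x": 0.1, "y": -4.4, "z": -16, "twist": 0, "jaw": 3}]}}

```text
clock: 39.67
eef_pos: [0.3778, -0.3181, 0.057]
tool_rot: [0.268, 0.656, -0.272, 0.651]
ft_force: [0.1, -0.2, -5.7]
grip_width: 0.04
```

```bash
python3 - <<'E'
from h import *
bot.camera('top');p,d=grab('top');crop(p,380,510,185,315,4,'k3t');p,d=grab('scene');crop(p,135,295,105,255,4,'k3')
st();to(38.0,-32.15,None,1.9)
W=world("scene",d)
q=W[(W[...,2]>.054)&(W[...,2]<.064)&(np.hypot(W[...,0]-.38,W[...,1]+.32)<.12)]
print("disc",cv2.minEnclosingCircle(q[:,:2].astype(np.float32)),len(q),np.round(np.linalg.lstsq(np.c_[q[:,:2],np.ones(len(q))],q[:,2],rcond=None)[0],3))
E
```

```text
t 39.82 pos [ 38.17 -32.17   6.18] jawdeg -44.9 down [-0.    -0.011 -1.   ] F [-0.5 -1.2 -5.3] T [-0.04 -0.05  0.03] w 4.0 q [-0.7   0.38 -0.28  0.91 -0.01  1.66]
dx -0.17 dy 0.02 dz -4.28 tw None
disc ((0.3816750943660736, -0.3203359544277191), 0.09137790650129318) 1594 [-0.004  0.003  0.06 ]
```

View pics/k3.png

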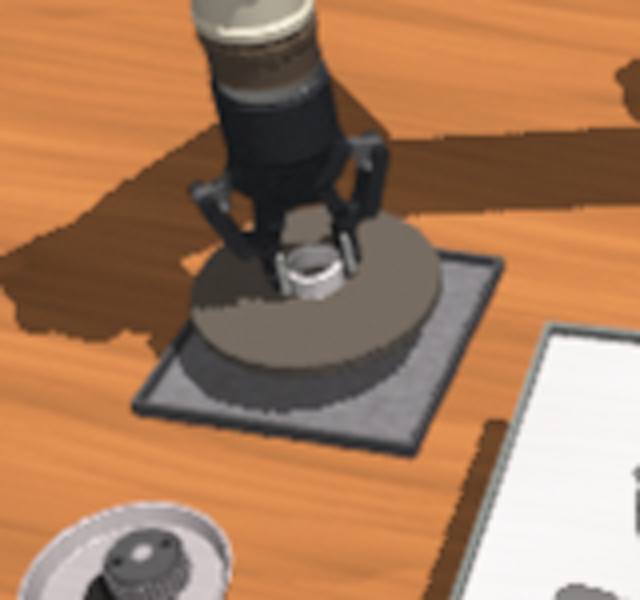

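The disc is level and centred over the tray, with its boss at zoomed (315,272). Lower it.

>>> {"method": "step_arm", "body": {"series": [{"x": -0.1, "y": 0, "z": -1.5, "twist": 0, "jaw": 3}, {"x": -0.1, "y": 0, "z": -3, "twist": 0, "jaw": 3}, {"x": -0.1, "y": 0, "z": -3.8, "twist": 0, "jaw": 3}, {"x": -0.1, "y": 0, "z": -4.2, "twist": 0, "jaw": 3}, {"x": -0.1, "y": 0, "z": -4.2, "twist": 0, "jaw": 3}, {"x": -0.1, "y": 0, "z": -4.2, "twist": 0, "jaw": 3}]}}

```text
clock: 40.32
eef_pos: [0.3813, -0.3222, 0.0208]
tool_rot: [0.266, 0.652, -0.274, 0.655]
ft_force: [0.1, -0.2, -6.2]
grip_width: 0.0394
```

```bash
python3 - <<'E'
from h import *
bot.camera('top');bot.camera('top')
st()
E
```

```text
t 40.42 pos [ 38.15 -32.24   2.09] jawdeg -44.9 down [ 0.002 -0.012 -1.   ] F [ 0.3 -0.7 -5. ] T [ 0.02  0.02 -0.01] w 4.0 q [-0.7   0.43 -0.33  0.8  -0.01  1.66]
```

>>> {"method": "step_arm", "body": {"series": [{"x": 0, "y": 0, "z": -0.3, "twist": 0, "jaw": 3}, {"x": 0, "y": 0, "z": -0.3, "twist": 0, "jaw": 3}, {"x": 0, "y": 0, "z": -0.3, "twist": 0, "jaw": 3}]}}

```text
clock: 40.67
eef_pos: [0.3819, -0.3227, 0.0183]
tool_rot: [0.266, 0.651, -0.274, 0.656]
ft_force: [0.1, 0.2, -4.4]
grip_width: 0.0399
```

>>> {"method": "step_arm", "body": {"series": [{"x": 0, "y": 0, "z": 0, "twist": 0, "jaw": 5}, {"x": 0, "y": 0, "z": 0, "twist": 0, "jaw": 6.5}, {"x": 0, "y": 0, "z": 0, "twist": 0, "jaw": 6.5}, {"x": 0, "y": 0, "z": 0, "twist": 0, "jaw": 6.5}, {"x": 0, "y": 0, "z": 3, "twist": 0, "jaw": 6.5}, {"x": 0, "y": 0, "z": 7, "twist": 0, "jaw": 6.5}, {"x": 0, "y": 0, "z": 11, "twist": 0, "jaw": 6.5}, {"x": 0, "y": 0, "z": 15, "twist": 0, "jaw": 6.5}, {"x": 0, "y": 0, "z": 20, "twist": 0, "jaw": 6.5}, {"x": 0, "y": 0, "z": 20, "twist": 0, "jaw": 6.5}]}}

```text
clock: 41.5
eef_pos: [0.3848, -0.3252, 0.2263]
tool_rot: [0.265, 0.646, -0.275, 0.66]
ft_force: [0.5, -1.5, 1.0]
grip_width: 0.0651
```

```bash
python3 - <<'E'
from h import *
bot.camera('top');p,d=grab('top','f_top');p,d=grab('scene','f_scene')
st()
W=world("scene",d)
q=W[(W[...,2]>.011)&(W[...,2]<.022)&(np.hypot(W[...,0]-.38,W[...,1]+.32)<.095)]
print("disc plane",len(q),np.round(np.linalg.lstsq(np.c_[q[:,:2],np.ones(len(q))],q[:,2],rcond=None)[0],4))
q=W[(W[...,2]>.030)&(W[...,2]<.042)&(np.hypot(W[...,0]-.38,W[...,1]+.32)<.05)]
print("boss",cv2.minEnclosingCircle(q[:,:2].astype(np.float32)),len(q),np.median(q[:,2]))
q=W[(W[...,2]>.028)&(W[...,2]<.05)&(W[...,0]>.56)&(W[...,0]<.72)&(W[...,1]>-.44)&(W[...,1]<-.26)];print("nut top",cv2.minEnclosingCircle(q[:,:2].astype(np.float32)),q[:,2].max())
q=W[(W[...,2]>.012)&(W[...,2]<.024)&(W[...,0]>.52)&(W[...,0]<.72)&(W[...,1]>-.44)&(W[...,1]<-.26)];print("dish",cv2.minEnclosingCircle(q[:,:2].astype(np.float32)))
m=(W[...,2]>.016)&(W[...,2]<.045)&(W[...,0]>.325)&(W[...,0]<.455)&(W[...,1]>.242)&(W[...,1]<.422)
c,l,s,ce=cv2.connectedComponentsWithStats(m.astype(np.uint8))
for k in range(1,c):
    if s[k,4]>10: q=W[l==k];print("tool",np.round(q.min(0),3),np.round(q.max(0),3))
q=W[(W[...,2]>.215)&(W[...,2]<.24)&(W[...,1]>.12)&(W[...,1]<.25)&(W[...,0]>.5)];print("peg",np.round(np.median(q,0),3))
E
```

```text
t 41.65 pos [ 38.24 -32.32  21.92] jawdeg -44.9 down [ 0.005 -0.015 -1.   ] F [-0.1  0.3 -0.5] T [ 0.   -0.01 -0.01] w 6.51 q [-0.7   0.24 -0.03  1.29 -0.01  1.66]
disc plane 1813 [-0.0011  0.0001  0.0155]
boss ((0.3818333148956299, -0.3229407072067261), 0.0218756552785635) 54 0.03214591567284167
nut top ((0.6246627569198608, -0.32832783460617065), 0.02327715791761875) 0.035694041814665935
dish ((0.6349605917930603, -0.33651697635650635), 0.06652094423770905)
tool [0.35  0.277 0.016] [0.37  0.388 0.029]
tool [0.417 0.278 0.016] [0.441 0.39  0.029]
peg [0.631 0.19  0.233]
```

View pics/f_scene.png

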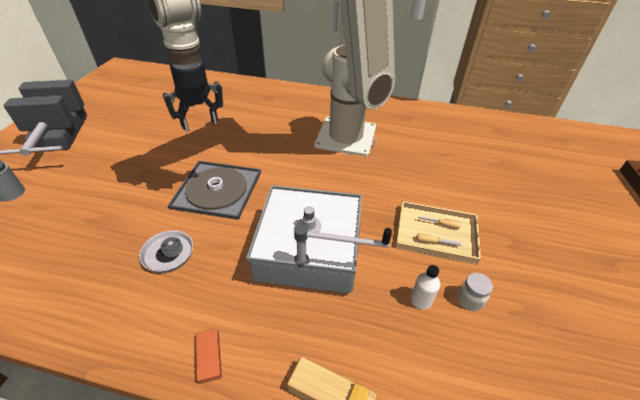

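The disc lies flat in its tray at (216,188). The nut is in the dish at (171,246) and both tools are in the tool tray near (438,230). The bar is swung left with its peg at (387,236), and the bottle and jar look unmoved. The robot is clear, so I'll hand the job in.

```bash
python3 -c "
from workcell import bot
print(bot.job_done())"
```

```text
the job is handed in; nothing more can be done
None
```

The worn disc is off the sharpener and lying flat in the felt-lined tray. I handed the job in at about 42 s of the 210 s allowed, with the gripper well clear of everything. No verdict was reported.

**What I did**
- I swung the bar to the machine's left and laid the two carving tools that were there flat in the tool tray.
- Counter-clockwise loosened the nut, with a steady 0.2 N·m past 0.5 rad, so it is a right-hand thread and I did not need to try it the other way. It took about 5.1 rad in two grips.
- The dish had been knocked about 5 cm aside during the run. I re-measured it before putting the nut in.
- I then lifted the disc straight off the spindle and set it down in its tray.

**Last checks (camera)**

| Item | Measured | Limit |
|---|---|---|
| Disc offset from tray centre | about 2 mm | 25 mm |
| Disc tilt | about 0.001 rad | 0.05 rad |
| Nut offset from dish centre, resting on its floor | about 13 mm | 45 mm |
| Bar angle | about 1.6 rad | over 1.2 rad |
| Tools | both flat on the tray floor | flat, within 0.15 rad |

I checked the bottle and jar only by eye in the last picture, where they looked unmoved.

**What went wrong or disagreed**
- The two cameras disagreed by about 4 mm in x, so I used values between them.
- The tool built up about 0.05 rad of tilt during the run. I brought it down to about 0.01 rad before lifting the disc.

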